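Stack a reed plate in its clamping cradle

ROBOT

A 6-joint arm with a two-finger parallel gripper is mounted at the origin on the work surface. World frame = base frame: x ahead of the robot, y to its left, z up, the work surface at z = 0. Lengths are in m, angles in rad, forces in N, time in s.
With the tool pointing down it reaches from about 0.3 to 0.775 m from the base axis. Payload 14.6 kg.
Tool frame: the origin (TCP) lies midway between the tips of the shut fingers; the grasp point (between the pads) lies behind it (manip.hold_point_z is the z of the grasp point in the tool frame, in m); z points along the fingers, y is the line along which they close (so a half turn about z gives the same grasp; the last joint's range is limited). The gripper opens to 85 mm and grips with 20 to 120 N. Pads are 22 mm wide; open, the fingers measure 114 mm over their backs; the gripper's body (76 mm by 85 mm) begins 54 mm behind the grasp point. The pads swing forward as they close: fully open they stand 13 mm farther back than shut.
Start: joints at [-1.304, 0.3, 1.521, -0, 1.321, -0.067], TCP at [0.18, -0.52, 0.231] pointing down, gripper open.
Joint ranges: [-3.03, 3.03], [-0.79, 2.21], [0.23, 2.52], [-1.04, 4.18], [0, 3.07], [-2.55, 2.55]. Speed limits (rad/s): [2.22, 2.22, 2.57, 3.14, 3.14, 3.14].

INTERFACE

Orientations are given as a unit quaternion [x, y, z, w].
In Python, from workcell import manip gives the robot as it stands.
- The arm moves only by the tool apply_moves, never from a script. Its argument "targets" is a list of rows, each an object of numbers: "gripper": the closure, from -1 (fully open) to 1 (shut); "tx", "ty", "tz": the shift along the tool's x, y, z each as a share of 50 cm, from -1 to 1; "roll": the turn about the tool's z as a share of pi/2 rad, from -1 to 1. In form: [{"gripper": .., "tx": .., "ty": .., "tz": .., "roll": ..}, ...]. A call has 1 to 5 rows; each row is the pose to reach, as a shift and turn from the pose commanded when the call began, along the tool's axes at that moment; what a row does not reach only later rows make up. A row lasts 1/12 s, in which the tool goes at most 41.7 mm and 7.16 degrees, less where a joint would pass 70% of its speed; a pose out of reach is approached as far as the arm can. A call with a number of a shift or a turn outside -1 to 1 is refused whole. A call with a gripper value outside its range is refused whole. The fingers move at their own pace and stop on an object; "newtons" is the grip in N (left out, the last holds). Time passes only in rows, so rows that repeat a pose let the fingers close. It gives the time, the measured TCP pose, the force, the opening and the grip force at its end, in the units of the state.
- manip.state(): the state, without advancing time (a new reading comes with each control period).
- manip.get_image(name): name is "scene" or "top" or "wrist"; returns (picture, depth): 400x640x3 uint8, blue, green, red; 400x640 float32, m along the optical axis (not along the pixel's ray), 0 where there is no reading.
- manip.get_calibration(name): a dict with "K" (3x3 intrinsics, pixels), "R" (3x3) and "t" (3): a world point X has camera coordinates R X + t; the wrist camera has in their place "tool_from_camera" (4x4, takes a point from camera to tool coordinates, whose origin is the TCP and whose axes are the flange's). Camera axes: x right, y down, z forward; pixel columns grow to the right and rows downward; lengths in m; the calibration is good to about 2 mm. A picture is of the moment at which its call begins: read the wrist's pose just before it. get_calibration takes no time and is no camera call.
- manip.sign_off(): hands the job in; it is judged then, once.
Trained networks look in the newest picture that a camera, given by its name, has taken for a name from the list of things; names that differ only in an ending like _2 or _b are one class to them, and where a whole thing is asked for, a point or a joint stands for the part that bears it (a point fixed in the world has none). Each returns a list of dicts, best first, with "score" (0 to 1); they miss things now and then, are a little off and sometimes report something else, mostly with a low value. They report only what shows in the picture. A call takes as long as a camera call. They do not tell look-alikes from the thing itself.
- manip.search_frame(target, camera): "location" ([x, y, z] in m, in world coordinates, good to about 4 mm: the middle of the surface that is visible of it).
- manip.cut_out(target, camera): "region" (400x640 bool, what is visible of it).
- manip.tip_of(target, camera): "location" ([x, y, z] in m, in world coordinates, good to about 4 mm: a listed point, or the origin of a listed thing).
The state is a dict: "t": time; "joint_pos": joint angles; "joint_velocities": joint speeds; "joint_torque": joint torques, N m; "position": TCP position; "orientation": TCP orientation; "force": force on the tool from outside, world axes, zero at the start; "torque": the same for the moment, N m; "grip_width": finger opening in m; "grasp_force": force on a finger pad.
Only numpy, scipy, OpenCV 4.12 (cv2) and the standard library are available. Lean on these libraries where they do the work, as an engineer would, in place of code of your own. Each camera call takes 0.05 s, during which the arm holds its last target. There are 200 camera calls.

TASK

Build the reed stack in the orange cradle in this order: dark wooden spacer on the floor of the cradle, then the aluminium reed plate from its tray, then the brass retaining frame on top, each lying flat and released before the next goes in. Lower every part into place gently, never letting it drop or fall. The cradle takes fingers only at its long sides and the tray only at its short ends, so set the reed plate down on the way (the blue pad is there for it) and take it again the other way; leave the reed block, the screwdriver and the rivet tin where they are.

Things in the scene. Friction and masses are not known exactly. Their poses are not given: they have to be found in the camera images.
- cradle: Fixed. Steel base 98 x 70 x 6 mm, orange walls round a pocket 72 (x) by 54 mm (y). Ends (+-x) closed; each long side (+-y) has 12 mm of wall at its corners only and is open 48 mm wide between, down to the base, for fingers. Walls 6 mm thick, straight to 28 mm above the pocket floor, then flaring out to 40 mm. Origin: centre of underside, on the bench; x along the pocket, z up.
- cradle_floor (a point): Centre of the cradle's pocket floor, 6 mm above the bench; axes as the cradle's.
- tray: Fixed wooden tray holding the reed plate. Floor 5 mm thick, 80 mm long in x, bare bench beyond; pocket 72 mm (x) by 54 mm (y), walls 15 mm above the floor. Long sides (+-y) closed; each short end (+-x) open 42 mm wide in its middle for fingers. Outside 84 x 66 mm. Origin: centre of underside, on the bench.
- pad: Fixed blue felt-covered pad, 120 x 120 x 4 mm, empty and clear: a place to set a part down. Origin: centre of its underside on the bench.
- spacer: Loose dark wooden spacer, 66 mm (x) by 48 mm (y) by 12 mm thick, four dark slots drawn on its top, about 30 g, lying flat on the bench. Origin: centre of its underside; x along its length.
- reed_plate: Loose aluminium reed plate with five steel reeds on top, 66 mm (x) by 48 mm (y) by 8 mm thick, about 70 g (varies), lying flat on the floor of the tray with about 3 mm to the walls, its x along the tray's x. Thin: grip firmly (about 25 N) and start the lift slowly or it slips. Origin: centre of its underside.
- frame: Loose brass retaining frame, 66 mm (x) by 48 mm (y) by 10 mm thick, 48 x 30 mm window, bars 9 mm wide, about 150 g, flat on the bench. Origin: centre of its underside; x along its length. All three parts fit the cradle either way round (a half turn makes no difference).
- reed_block: Bystander: loose wooden reed block, 150 x 34 x 34 mm, lying on the bench. Origin: centre of its underside.
- screwdriver: Bystander: red-handled screwdriver, 160 mm long, lying on the bench along its x. Origin under its middle.
- rivet_tin: Bystander: closed green tin, 40 mm across, 30 mm high. Origin: centre of its underside.
Things that resemble listed ones, but are neither listed nor needed, are in the scene too. What is meant by the reed_plate is not red, and is the smaller of those in its own colour.

How it is judged:
On the way, in this order (a step that is already met when the one before it is completed fails the run):
1. the spacer lies flat on the cradle floor, released (horizontal distance between spacer and cradle_floor below 0.007 m and z of spacer in the frame of cradle_floor between -0.0025 and 0.0025 m and angle between the x axis of spacer and the x axis of cradle, either way round below 0.15 rad and angle between spacer's own z axis and vertical below 0.07 rad and contact force between the fingers and spacer below 0.05 N), for 0.2 s.
2. the reed plate lies flat on the spacer in the cradle, released (all of step 1 and horizontal distance between reed_plate and cradle_floor below 0.007 m and z of reed_plate in the frame of cradle_floor between 0.0095 and 0.0145 m and angle between the x axis of reed_plate and the x axis of cradle, either way round below 0.15 rad and angle between reed_plate's own z axis and vertical below 0.07 rad and contact force between the fingers and reed_plate below 0.05 N), for 0.2 s.
At the end, for the whole second after the job is handed in: Spacer, reed plate and brass frame lie in the cradle in that order from the floor up, undersides 0, 12 and 20 mm above the pocket floor (each within 2.5 mm), centred within 7 mm, along the cradle within 0.15 rad, flat within 0.07 rad, released and at rest (all of step 2 and horizontal distance between frame and cradle_floor below 0.007 m and z of frame in the frame of cradle_floor between 0.0175 and 0.0225 m and angle between the x axis of frame and the x axis of cradle, either way round below 0.15 rad and angle between frame's own z axis and vertical below 0.07 rad and contact force between the fingers and frame below 0.05 N and linear speed of each of spacer, reed_plate, frame below 0.02 m/s); the robot touches nothing.
It fails at once if the spacer is dropped (moves faster than 0.45 m/s out of the fingers' hold, a fall of about 10 mm) (linear speed of spacer above 0.45 m/s and contact force between the fingers and spacer below 0.02 N).
It fails at once if the reed plate is dropped (moves faster than 0.45 m/s out of the fingers' hold, a fall of about 10 mm) (linear speed of reed_plate above 0.45 m/s and contact force between the fingers and reed_plate below 0.02 N).
It fails at once if the frame is dropped (moves faster than 0.45 m/s out of the fingers' hold, a fall of about 10 mm) (linear speed of frame above 0.45 m/s and contact force between the fingers and frame below 0.02 N).
It fails at once if the reed block, the screwdriver or the rivet tin is moved more than 30 mm (distance of any of reed_block, screwdriver, rivet_tin from where it was at the start of the episode above 0.03 m).
It also fails if it takes over 72 s, if anything falls off the work surface, if the arm or the gripper's body presses on something with over 40 N, if the wrist force passes 120 N, or if a joint passes its speed limit or range.

## Working session

There is one attempt and no reset: what is moved stays moved. The work goes in short steps, Python scripts to look and compute and a tool call to move; the robot and the scene stay as the last step left them, time stands still between calls to the robot, and variables do not carry over. Pictures are saved under pics/ and viewed, at most 10 in all, crops included, and the job is handed in when it is done.

Besides the shell and the picture viewer there is one more tool, called in YAML: its name, and indented under it one key for each argument. apply_moves: Moves the arm, as the interface text tells. Its arguments: {"type":"object","properties":{"targets":{"type":"array","items":{"type":"object","properties":{"gripper":{"type":"number"},"tx":{"type":"number","minimum":-1,"maximum":1},"ty":{"type":"number","minimum":-1,"maximum":1},"tz":{"type":"number","minimum":-1,"maximum":1},"roll":{"type":"number","minimum":-1,"maximum":1}}}},"newtons":{"type":"number"}},"required":["targets"]}

```bash
mkdir -p pics; ls
cat > h.py <<'E'
import numpy as np, cv2
from workcell import manip
def world(cam, depth, us, vs):
    c=manip.get_calibration(cam); K=c["K"]; K=np.array(K)
    d=depth[vs,us]; P=np.stack([(us-K[0,2])/K[0,0]*d,(vs-K[1,2])/K[1,1]*d,d],-1)
    return (P-np.array(c["t"]))@np.array(c["R"])
E
python3 - <<'E'
from h import *
print(manip.hold_point_z); print(manip.state())
for n in ("top","scene"):
    p,d=manip.get_image(n); cv2.imwrite(f"pics/{n}1.png",p); np.save(f"{n}1.npy",d)
    c=manip.get_calibration(n); print(n,c)
print(manip.get_calibration("wrist"))
manip.get_image("top")
for o in "cradle tray pad spacer reed_plate frame".split():
    print(o,[(np.round(x["location"],3).tolist(),round(x["score"],2)) for x in manip.search_frame(o,"top")])
E
```

```text
pics
-0.0187
{'t': 0.0, 'joint_pos': array([-1.30358923e+00,  3.00496143e-01,  1.52159304e+00, -1.87969087e-05,
        1.32071764e+00, -6.66161903e-02]), 'joint_velocities': array([-0.00042964,  0.00088204,  0.00076495,  0.00051343,  0.00115195,
       -0.0002254 ]), 'joint_torque': array([ 5.80956475e-04, -5.43504596e+01, -3.61795592e+01, -1.64803864e-04,
        3.98990509e-03,  2.75551720e-06]), 'position': array([ 0.18013216, -0.51940914,  0.23070252]), 'orientation': array([ 9.86101992e-01,  1.66139977e-01, -6.98449371e-05, -6.03124271e-04]), 'force': array([0.39043136, 0.426686  , 0.24842835]), 'torque': array([ 0.04610477, -0.01487861, -0.01280691]), 'grasp_force': 0.0, 'grip_width': 0.08546460243179782}
top {'K': array([[482.91396517,   0.        , 315.36459434],
       [  0.        , 482.91396517, 202.93143973],
       [  0.        ,   0.        ,   1.        ]]), 'R': array([[ 5.24211825e-03, -9.99526460e-01, -3.03212040e-02],
       [-9.87564508e-01, -4.10212923e-04, -1.57213785e-01],
       [ 1.57126900e-01,  3.07682782e-02, -9.87099007e-01]]), 't': array([0.02184943, 0.
[... 571 characters left out ...]
ra': array([[ 4.39559082e-04, -9.65901869e-01, -2.58908067e-01,
         6.57518251e-02],
       [ 9.99999851e-01,  5.08573805e-04, -1.99581933e-04,
        -5.36989211e-04],
       [ 3.24450422e-04, -2.58907940e-01,  9.65901948e-01,
        -1.42284844e-01],
       [ 0.00000000e+00,  0.00000000e+00,  0.00000000e+00,
         1.00000000e+00]])}
cradle [([0.448, -0.234, 0.005], 0.55)]
tray [([0.446, 0.197, 0.019], 0.86), ([0.661, 0.118, 0.009], 0.63)]
pad [([0.452, -0.014, 0.003], 0.66), ([0.443, -0.235, 0.005], 0.32)]
spacer [([0.661, 0.118, 0.01], 0.98)]
reed_plate [([0.562, 0.23, 0.007], 0.94), ([0.447, 0.32, 0.012], 0.81), ([0.444, 0.193, 0.014], 0.78)]
frame [([0.64, -0.14, 0.01], 0.68)]
```

View pics/top1.png

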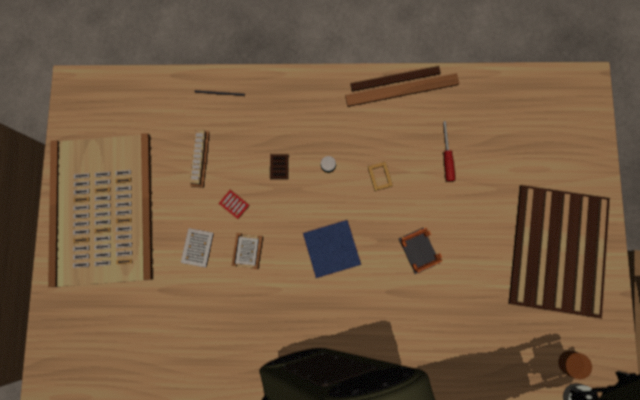

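Run:
```python
from h import *
d=np.load("top1.npy")
manip.get_image("top")
for o in "cradle tray spacer reed_plate frame pad".split():
    for x in manip.cut_out(o,"top"):
        m=x["region"]; vs,us=np.nonzero(m); P=world("top",d,us,vs)
        zt=np.percentile(P[:,2],90); Q=P[(P[:,2]>zt-.004)&(P[:,2]<zt+.006)]
        (c,s,a)=cv2.minAreaRect(Q[:,:2].astype(np.float32)*1000)
        print(o,round(x["score"],2),"zt",round(zt,4),"c",np.round(c,1),"s",np.round(s,1),"a",round(a,1),"px",int(us.mean()),int(vs.mean()),len(us))
```

```text
cradle 0.95 zt 0.0434 c [ 446.8 -234.8] s [89.9 71.4] a 23.5 px 419 249 1185
cradle 0.72 zt 0.0117 c [ 636.5 -139.9] s [66.  46.2] a 14.8 px 379 174 254
tray 0.69 zt 0.0209 c [443.9 195.5] s [66.3 83.2] a 82.9 px 247 251 411
spacer 0.62 zt 0.0139 c [662.2 119.2] s [66.8 47.1] a 0.1 px 279 165 480
spacer 0.58 zt 0.0149 c [444.2 194.3] s [52.1 65.1] a 84.1 px 246 249 506
reed_plate 0.97 zt 0.0149 c [445.1 196.6] s [47.4 63.2] a 84.0 px 246 249 477
reed_plate 0.88 zt 0.0103 c [564.  234.5] s [66.6 47.2] a 52.2 px 233 204 500
reed_plate 0.57 zt 0.013 c [451.9 323.7] s [66.  86.6] a 79.7 px 196 247 903
frame 0.5 zt 0.0111 c [ 636.7 -140.8] s [66.  48.2] a 14.9 px 379 175 365
pad 0.81 zt 0.0059 c [450.8 -15.8] s [120.  120.7] a 16.9 px 331 248 2282
```

The top view shows the cradle at px (420,250), pad (332,248), tray with the reed plate (247,251), spacer (279,166) and frame (379,177). The look-alikes are the red plate (233,204) and a larger plate (197,247). First I'll look at the cradle with the wrist camera.

```bash
cat >> h.py <<'E'
from scipy.spatial.transform import Rotation as Rn
def yaw():
    x=Rn.from_quat(manip.state()["orientation"]).apply([1,0,0]); return np.degrees(np.arctan2(x[1],x[0]))
def plan(*wps, step=.17, p=None, y=None):
    "wps: (x,y,z,yawdeg); prints one line per call"
    p=np.array(manip.state()["position"]) if p is None else np.array(p); y=yaw() if y is None else y
    print("from",np.round(p,4),round(y,2))
    for w in wps:
        q=np.array(w[:3]); dy=(w[3]-y+180)%360-180
        n=int(max(1,np.ceil(np.linalg.norm(q-p)/step),np.ceil(abs(dy)/33)))
        for i in range(n):
            a=np.radians(y); D=(q-p)/n if i<n else 0
            t=[D@[np.cos(a),np.sin(a),0], D@[np.sin(a),-np.cos(a),0], -D[2]]
            print("tx %.4f ty %.4f tz %.4f roll %.4f"%(*(np.array(t)/.5),-dy/n/90)); y+=dy/n
        p=q; print("--")
def wristcloud(name=None):
    s=manip.state(); pic,d=manip.get_image("wrist"); c=manip.get_calibration("wrist"); K=np.array(c["K"])
    vs,us=np.mgrid[:400,:640]; P=np.stack([(us-K[0,2])/K[0,0]*d,(vs-K[1,2])/K[1,1]*d,d,np.ones_like(d)],-1)
    P=P@np.array(c["tool_from_camera"]).T; W=P[...,:3]@Rn.from_quat(s["orientation"]).as_matrix().T+s["position"]
    W[d==0]=np.nan
    if name: cv2.imwrite(f"pics/{name}.png",pic)
    return pic,W
def rect(Q):
    (c,s,a)=cv2.minAreaRect(Q[:,:2].astype(np.float32)*1000)
    if s[0]<s[1]: s=s[::-1]; a-=90
    return np.round(c,1),np.round(s,1),round(a,1)
def part(target,near,lo,hi):
    "rect of the top surface of target within 60 mm of near"
    pic,W=wristcloud()
    for x in manip.cut_out(target,"wrist"):
        Q=W[x["region"]]; Q=Q[~np.isnan(Q[:,0])]; z=Q[:,2]
        Q=Q[(z>lo)&(z<hi)&(np.hypot(*(Q[:,:2]-near).T)<.07)]
        if len(Q)>50: print(target,round(x["score"],2),*rect(Q),"z",round(np.median(Q[:,2]),4),len(Q))
E
python3 -c "
from h import *
plan((.447,-.235,.16,23.5))"
```

```text
from [ 0.1802 -0.5196  0.2313] 19.12
tx 0.2302 ty -0.1210 tz 0.0475 roll -0.0162
tx 0.2332 ty -0.1151 tz 0.0475 roll -0.0162
tx 0.2361 ty -0.1091 tz 0.0475 roll -0.0162
--
```

apply_moves:
  targets:
    - {"tx": 0.23, "ty": -0.121, "tz": 0.0475, "roll": -0.016}
    - {"tx": 0.23, "ty": -0.121, "tz": 0.0475, "roll": -0.016}
    - {"tx": 0.23, "ty": -0.121, "tz": 0.0475, "roll": -0.016}
    - {"tx": 0.23, "ty": -0.121, "tz": 0.0475, "roll": -0.016}

```text
schema error: expected keys gripper, tx, ty, tz, roll
```

apply_moves:
  targets:
    - {"tx": 0.233, "ty": -0.115, "tz": 0.0475, "roll": -0.016}
    - {"tx": 0.233, "ty": -0.115, "tz": 0.0475, "roll": -0.016}
    - {"tx": 0.233, "ty": -0.115, "tz": 0.0475, "roll": -0.016}
    - {"tx": 0.233, "ty": -0.115, "tz": 0.0475, "roll": -0.016}

```text
schema error: expected keys gripper, tx, ty, tz, roll
```

apply_moves:
  targets:
    - {"tx": 0.236, "ty": -0.109, "tz": 0.0475, "roll": -0.016}
    - {"tx": 0.236, "ty": -0.109, "tz": 0.0475, "roll": -0.016}
    - {"tx": 0.236, "ty": -0.109, "tz": 0.0475, "roll": -0.016}
    - {"tx": 0.236, "ty": -0.109, "tz": 0.0475, "roll": -0.016}
    - {"tx": 0.236, "ty": -0.109, "tz": 0.0475, "roll": -0.016}

```text
schema error: expected keys gripper, tx, ty, tz, roll
```

Run:
```python
from h import *
pic,W=wristcloud("w1"); np.save("w1.npy",W)
near=np.hypot(W[...,0]-.447,W[...,1]+.235)<.075
for lo,hi in ((.002,.009),(.015,.06),(.04,.06)):
    m=near&(W[...,2]>lo)&(W[...,2]<hi); print(lo,rect(W[m]),m.sum())
print(np.histogram(W[near][:,2],bins=np.arange(-.004,.06,.004)))
plan((.662,.119,.12,0.1),)
```

```text
0.002 (array([0., 0.]), array([0., 0.]), 0.0) 0
0.015 (array([0., 0.]), array([0., 0.]), 0.0) 0
0.04 (array([0., 0.]), array([0., 0.]), 0.0) 0
(array([0, 0, 0, 0, 0, 0, 0, 0, 0, 0, 0, 0, 0, 0, 0]), array([-0.004,  0.   ,  0.004,  0.008,  0.012,  0.016,  0.02 ,  0.024,
        0.028,  0.032,  0.036,  0.04 ,  0.044,  0.048,  0.052,  0.056]))
from [ 0.1802 -0.5196  0.2313] 19.13
tx 0.2658 ty -0.1782 tz 0.0445 roll 0.0423
tx 0.2534 ty -0.1955 tz 0.0445 roll 0.0423
tx 0.2398 ty -0.2118 tz 0.0445 roll 0.0423
tx 0.2253 ty -0.2273 tz 0.0445 roll 0.0423
tx 0.2097 ty -0.2417 tz 0.0445 roll 0.0423
--
```

View pics/w1.png

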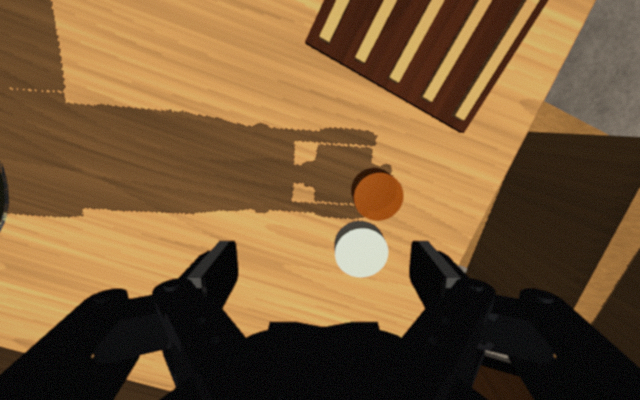

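The moves were refused because every row needs all the keys, so the picture still shows the start view, with the fingers at px (210,270) and (440,270). Sending them again with all keys.

apply_moves:
  targets:
    - {"gripper": -1, "tx": 0.23, "ty": -0.121, "tz": 0.0475, "roll": -0.016}
    - {"gripper": -1, "tx": 0.23, "ty": -0.121, "tz": 0.0475, "roll": -0.016}
    - {"gripper": -1, "tx": 0.23, "ty": -0.121, "tz": 0.0475, "roll": -0.016}
    - {"gripper": -1, "tx": 0.23, "ty": -0.121, "tz": 0.0475, "roll": -0.016}

```text
t: 1.18
position: [0.2716, -0.421, 0.2065]
orientation: [0.984, 0.18, 0.0, -0.001]
force: [-0.1, -0.4, 0.4]
grip_width: 0.0856
grasp_force: 0.0
```

apply_moves:
  targets:
    - {"gripper": -1, "tx": 0.233, "ty": -0.115, "tz": 0.0475, "roll": -0.016}
    - {"gripper": -1, "tx": 0.233, "ty": -0.115, "tz": 0.0475, "roll": -0.016}
    - {"gripper": -1, "tx": 0.233, "ty": -0.115, "tz": 0.0475, "roll": -0.016}
    - {"gripper": -1, "tx": 0.233, "ty": -0.115, "tz": 0.0475, "roll": -0.016}

```text
t: 1.52
position: [0.3604, -0.3263, 0.1828]
orientation: [0.981, 0.192, -0.0, -0.001]
force: [-1.7, 0.4, -0.0]
grip_width: 0.086
grasp_force: 0.0
```

apply_moves:
  targets:
    - {"gripper": -1, "tx": 0.236, "ty": -0.109, "tz": 0.0475, "roll": -0.016}
    - {"gripper": -1, "tx": 0.236, "ty": -0.109, "tz": 0.0475, "roll": -0.016}
    - {"gripper": -1, "tx": 0.236, "ty": -0.109, "tz": 0.0475, "roll": -0.016}
    - {"gripper": -1, "tx": 0.236, "ty": -0.109, "tz": 0.0475, "roll": -0.016}
    - {"gripper": -1, "tx": 0.236, "ty": -0.109, "tz": 0.0475, "roll": -0.016}

```text
t: 1.93
position: [0.4479, -0.2337, 0.1595]
orientation: [0.979, 0.205, -0.0, -0.0]
force: [-0.8, -0.1, 0.2]
grip_width: 0.0854
grasp_force: 0.0
```

Run:
```python
from h import *
pic,W=wristcloud("w2"); np.save("w2.npy",W)
near=np.hypot(W[...,0]-.447,W[...,1]+.235)<.075
for lo,hi in ((.003,.009),(.015,.06),(.04,.06)):
    m=near&(W[...,2]>lo)&(W[...,2]<hi); print(lo,rect(W[m]),m.sum())
print(np.histogram(W[near][:,2],bins=np.arange(-.004,.06,.004))[0])
plan((.662,.119,.12,0.1),)
```

```text
0.003 (array([ 453.5, -231.4]), array([85.6, 70.2]), 24.1) 4390
0.015 (array([ 447.8, -234. ]), array([89.7, 71.7]), 24.1) 2552
0.04 (array([ 447.8, -234. ]), array([89.7, 71.7]), 24.1) 1452
[5358 2450 4318   80   92  100   95  123   94  258  407  477  975    0
    0]
from [ 0.4471 -0.235   0.1599] 23.56
tx 0.2256 ty -0.1590 tz 0.0266 roll 0.0869
tx 0.2019 ty -0.1883 tz 0.0266 roll 0.0869
tx 0.1744 ty -0.2140 tz 0.0266 roll 0.0869
--
```

View pics/w2.png

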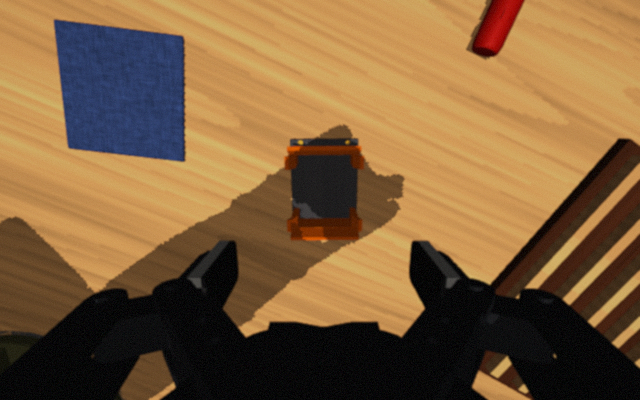

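The cradle sits at px (290–360, 140–240), square to the tool, at (447.8, −234.0) mm and 24.1°. Next, the spacer.

apply_moves:
  targets:
    - {"gripper": -1, "tx": 0.2256, "ty": -0.159, "tz": 0.0266, "roll": 0.0869}
    - {"gripper": -1, "tx": 0.2256, "ty": -0.159, "tz": 0.0266, "roll": 0.0869}
    - {"gripper": -1, "tx": 0.2256, "ty": -0.159, "tz": 0.0266, "roll": 0.0869}
    - {"gripper": -1, "tx": 0.2256, "ty": -0.159, "tz": 0.0266, "roll": 0.0869}

```text
t: 2.32
position: [0.5197, -0.1159, 0.1468]
orientation: [0.991, 0.136, 0.0, -0.0]
force: [-0.9, -0.1, -0.5]
grip_width: 0.0856
grasp_force: 0.0
```

apply_moves:
  targets:
    - {"gripper": -1, "tx": 0.2019, "ty": -0.1883, "tz": 0.0266, "roll": 0.0869}
    - {"gripper": -1, "tx": 0.2019, "ty": -0.1883, "tz": 0.0266, "roll": 0.0869}
    - {"gripper": -1, "tx": 0.2019, "ty": -0.1883, "tz": 0.0266, "roll": 0.0869}
    - {"gripper": -1, "tx": 0.2019, "ty": -0.1883, "tz": 0.0266, "roll": 0.0869}

```text
t: 2.65
position: [0.592, 0.0023, 0.1333]
orientation: [0.998, 0.068, 0.0, -0.0]
force: [-0.9, 0.1, 0.3]
grip_width: 0.0856
grasp_force: 0.0
```

apply_moves:
  targets:
    - {"gripper": -1, "tx": 0.1744, "ty": -0.214, "tz": 0.0266, "roll": 0.0869}
    - {"gripper": -1, "tx": 0.1744, "ty": -0.214, "tz": 0.0266, "roll": 0.0869}
    - {"gripper": -1, "tx": 0.1744, "ty": -0.214, "tz": 0.0266, "roll": 0.0869}
    - {"gripper": -1, "tx": 0.1744, "ty": -0.214, "tz": 0.0266, "roll": 0.0869}
    - {"gripper": -1, "tx": 0.1744, "ty": -0.214, "tz": 0.0266, "roll": 0.0869}

```text
t: 3.07
position: [0.6634, 0.1193, 0.1194]
orientation: [1.0, 0.001, -0.0, -0.0]
force: [-0.5, 0.3, -0.0]
grip_width: 0.0855
grasp_force: 0.0
```

Run:
```python
from h import *
part("spacer",[.662,.119],.009,.017)
pic,W=wristcloud("w3"); m=(np.hypot(W[...,0]-.662,W[...,1]-.119)<.06)&(W[...,2]>.008)&(W[...,2]<.018)
print(rect(W[m]),m.sum())
print(manip.state()["joint_pos"])
plan((.662,.119,.03,0.1))
```

```text
spacer 0.96 [663.  121.9] [66.1 48. ] 0.1 z 0.0117 3744
(array([662.9, 121.9]), array([66.2, 48. ]), -0.0) 3739
[ 1.19393850e-01  6.70639803e-01  1.24170535e+00 -2.82274326e-04
  1.22942470e+00  1.69211442e+00]
from [0.6624 0.1163 0.1203] -0.1
tx -0.0008 ty -0.0055 tz 0.1806 roll -0.0023
--
```

Run:
```python
from h import *
for i in range(3):
    print(manip.state()["position"],manip.state()["t"]); part("spacer",[.662,.119],.009,.017)
```

```text
[0.66241091 0.11626258 0.12030234] 3.2167
spacer 0.57 [662.8 121.9] [66.2 48. ] 0.2 z 0.0117 3694
[0.6624357  0.11630115 0.12068611] 3.3167
spacer 0.85 [663.4 121.8] [65.  47.8] 0.3 z 0.0118 3607
[0.6624452  0.11686529 0.1206749 ] 3.4167
spacer 0.98 [663.4 121.6] [65.2 47.6] -0.7 z 0.0118 3596
```

apply_moves:
  targets:
    - {"gripper": -0.45, "tx": 0.001, "ty": -0.011, "tz": 0.08, "roll": 0}
    - {"gripper": -0.45, "tx": 0.001, "ty": -0.011, "tz": 0.16, "roll": 0}
    - {"gripper": -0.45, "tx": 0.001, "ty": -0.011, "tz": 0.19, "roll": 0}
    - {"gripper": -0.45, "tx": 0.001, "ty": -0.011, "tz": 0.2, "roll": 0}
    - {"gripper": -0.45, "tx": 0.001, "ty": -0.011, "tz": 0.2, "roll": 0}

```text
t: 3.93
position: [0.6629, 0.1235, 0.02]
orientation: [1.0, -0.0, -0.001, 0.0]
force: [-0.4, 0.9, 0.0]
grip_width: 0.0619
grasp_force: 0.0
```

apply_moves:
  targets:
    - {"gripper": -0.45, "tx": 0, "ty": 0, "tz": 0.01, "roll": 0}
    - {"gripper": -0.45, "tx": 0, "ty": 0, "tz": 0.02, "roll": 0}
    - {"gripper": -0.45, "tx": 0, "ty": 0, "tz": 0.024, "roll": 0}
    - {"gripper": -0.45, "tx": 0, "ty": 0, "tz": 0.028, "roll": 0}
    - {"gripper": -0.45, "tx": 0, "ty": 0, "tz": 0.032, "roll": 0}

```text
t: 4.35
position: [0.6632, 0.1237, 0.0046]
orientation: [1.0, -0.0, 0.0, -0.0]
force: [-0.2, -0.0, 0.6]
grip_width: 0.062
grasp_force: 0.0
```

Run:
```python
from h import *
s=manip.state();print(s["position"],s["force"],s["grip_width"],yaw())
wristcloud("w4")
```

```text
[0.6632304  0.12374523 0.0045775 ] [-0.2489563  -0.01280551  0.56946572] 0.06202863173703523 -0.019015027386846853
```

View pics/w4.png

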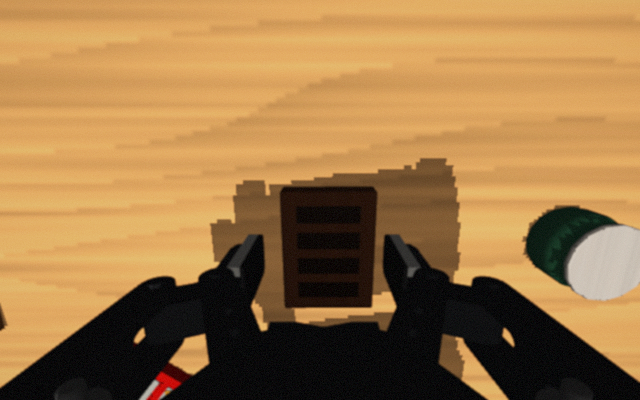

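The spacer lies between the fingers (px 282–377, 187–307), and its middle lines up with the pads at about row 255. I'll creep down to find the height of the fingertips.

apply_moves:
  targets:
    - {"gripper": -0.45, "tx": 0, "ty": 0, "tz": 0.003, "roll": 0}
    - {"gripper": -0.45, "tx": 0, "ty": 0, "tz": 0.006, "roll": 0}
    - {"gripper": -0.45, "tx": 0, "ty": 0, "tz": 0.008, "roll": 0}
    - {"gripper": -0.45, "tx": 0, "ty": 0, "tz": 0.008, "roll": 0}

```text
t: 4.73
position: [0.6629, 0.1237, -0.0001]
orientation: [1.0, -0.0, -0.0, 0.0]
force: [-0.4, -0.1, 0.3]
grip_width: 0.0619
grasp_force: 0.0
```

apply_moves:
  targets:
    - {"gripper": -0.45, "tx": 0, "ty": 0, "tz": 0.002, "roll": 0}
    - {"gripper": -0.45, "tx": 0, "ty": 0, "tz": 0.004, "roll": 0}
    - {"gripper": -0.45, "tx": 0, "ty": 0, "tz": 0.004, "roll": 0}

```text
t: 4.98
position: [0.6629, 0.1237, -0.0021]
orientation: [1.0, -0.0, -0.0, 0.0]
force: [0.2, -0.4, -0.2]
grip_width: 0.0622
grasp_force: 0.0
```

apply_moves:
  targets:
    - {"gripper": -0.45, "tx": 0, "ty": 0, "tz": 0.002, "roll": 0}
    - {"gripper": -0.45, "tx": 0, "ty": 0, "tz": 0.004, "roll": 0}
    - {"gripper": -0.45, "tx": 0, "ty": 0, "tz": 0.004, "roll": 0}

```text
t: 5.23
position: [0.6629, 0.1237, -0.0041]
orientation: [1.0, -0.0, -0.0, 0.0]
force: [0.1, -0.9, -0.0]
grip_width: 0.0622
grasp_force: 0.0
```

apply_moves:
  targets:
    - {"gripper": -0.45, "tx": 0, "ty": 0, "tz": 0.002, "roll": 0}
    - {"gripper": -0.45, "tx": 0, "ty": 0, "tz": 0.003, "roll": 0}
    - {"gripper": -0.45, "tx": 0, "ty": 0, "tz": 0.003, "roll": 0}

```text
t: 5.48
position: [0.663, 0.1238, -0.0053]
orientation: [1.0, -0.0, 0.0, -0.0]
force: [-0.0, -0.1, -0.6]
grip_width: 0.0619
grasp_force: 0.0
```

apply_moves:
  targets:
    - {"gripper": -0.45, "tx": 0, "ty": 0, "tz": 0.002, "roll": 0}
    - {"gripper": -0.45, "tx": 0, "ty": 0, "tz": 0.002, "roll": 0}

```text
t: 5.65
position: [0.6631, 0.1238, -0.0055]
orientation: [1.0, -0.0, 0.0, -0.0]
force: [-4.4, -0.4, 9.3]
grip_width: 0.0622
grasp_force: 4.8
```

apply_moves:
  targets:
    - {"gripper": -0.45, "tx": 0, "ty": 0, "tz": 0.002, "roll": 0}
    - {"gripper": -0.45, "tx": 0, "ty": 0, "tz": 0.002, "roll": 0}

```text
t: 5.82
position: [0.6631, 0.1237, -0.0055]
orientation: [1.0, -0.0, 0.0, 0.0]
force: [-11.7, -1.8, 18.7]
grip_width: 0.0619
grasp_force: 9.4
```

apply_moves:
  newtons: 25
  targets:
    - {"gripper": -0.45, "tx": 0, "ty": 0, "tz": -0.016, "roll": 0}
    - {"gripper": -0.45, "tx": 0, "ty": 0, "tz": -0.016, "roll": 0}
    - {"gripper": -0.1, "tx": 0, "ty": 0, "tz": -0.016, "roll": 0}
    - {"gripper": 0.2, "tx": 0, "ty": 0, "tz": -0.016, "roll": 0}
    - {"gripper": 0.2, "tx": 0, "ty": 0, "tz": -0.016, "roll": 0}

```text
t: 6.23
position: [0.6631, 0.1237, 0.0008]
orientation: [1.0, -0.0, 0.0, -0.0]
force: [-1.7, -0.5, 5.4]
grip_width: 0.0471
grasp_force: 25.5
```

apply_moves:
  targets:
    - {"gripper": 0.2, "tx": 0, "ty": 0, "tz": 0, "roll": 0}
    - {"gripper": 0.2, "tx": 0, "ty": 0, "tz": 0, "roll": 0}
    - {"gripper": 0.2, "tx": 0, "ty": 0, "tz": 0, "roll": 0}

```text
t: 6.48
position: [0.6631, 0.1237, 0.0008]
orientation: [1.0, -0.0, 0.0, -0.0]
force: [-1.9, -0.8, 6.0]
grip_width: 0.0471
grasp_force: 25.5
```

Run:
```python
from h import *
part("spacer",[.662,.119],.009,.017)
p=manip.state()["position"]
plan((p[0],p[1],.1,0.0),(.4478,-.234,.1,24.1),(.4478,-.234,.045,24.1))
```

```text
spacer 0.88 [663.2 124.2] [66.4 48.2] 0.2 z 0.0118 11305
from [0.6631 0.1237 0.0009] -0.02
tx 0.0000 ty 0.0000 tz -0.1983 roll -0.0002
--
tx -0.1436 ty 0.2385 tz -0.0000 roll -0.0893
tx -0.1755 ty 0.2161 tz -0.0000 roll -0.0893
tx -0.2040 ty 0.1895 tz -0.0000 roll -0.0893
--
tx 0.0000 ty 0.0000 tz 0.1100 roll -0.0000
--
```

apply_moves:
  targets:
    - {"gripper": 0.2, "tx": 0, "ty": 0, "tz": -0.004, "roll": 0}
    - {"gripper": 0.2, "tx": 0, "ty": 0, "tz": -0.02, "roll": 0}
    - {"gripper": 0.2, "tx": 0, "ty": 0, "tz": -0.07, "roll": 0}
    - {"gripper": 0.2, "tx": 0, "ty": 0, "tz": -0.14, "roll": 0}
    - {"gripper": 0.2, "tx": 0, "ty": 0, "tz": -0.2, "roll": 0}

```text
t: 7.0
position: [0.6628, 0.1237, 0.1023]
orientation: [1.0, -0.0, -0.0, 0.0]
force: [-0.7, -0.3, 0.3]
grip_width: 0.047
grasp_force: 26.1
```

apply_moves:
  targets:
    - {"gripper": 0.2, "tx": -0.028, "ty": 0.048, "tz": 0, "roll": -0.018}
    - {"gripper": 0.2, "tx": -0.057, "ty": 0.095, "tz": 0, "roll": -0.036}
    - {"gripper": 0.2, "tx": -0.086, "ty": 0.143, "tz": 0, "roll": -0.054}
    - {"gripper": 0.2, "tx": -0.115, "ty": 0.19, "tz": 0, "roll": -0.072}
    - {"gripper": 0.2, "tx": -0.1436, "ty": 0.2385, "tz": 0, "roll": -0.0893}

```text
t: 7.42
position: [0.5902, 0.0036, 0.101]
orientation: [0.997, 0.071, 0.0, -0.0]
force: [0.7, -0.2, -0.8]
grip_width: 0.0472
grasp_force: 26.1
```

apply_moves:
  targets:
    - {"gripper": 0.2, "tx": -0.035, "ty": 0.043, "tz": 0, "roll": -0.018}
    - {"gripper": 0.2, "tx": -0.07, "ty": 0.086, "tz": 0, "roll": -0.036}
    - {"gripper": 0.2, "tx": -0.105, "ty": 0.13, "tz": 0, "roll": -0.054}
    - {"gripper": 0.2, "tx": -0.14, "ty": 0.173, "tz": 0, "roll": -0.072}
    - {"gripper": 0.2, "tx": -0.1755, "ty": 0.2161, "tz": 0, "roll": -0.0893}

```text
t: 7.83
position: [0.5185, -0.1157, 0.101]
orientation: [0.99, 0.14, 0.0, 0.0]
force: [0.1, -0.5, -0.2]
grip_width: 0.0473
grasp_force: 26.1
```

apply_moves:
  targets:
    - {"gripper": 0.2, "tx": -0.045, "ty": 0.042, "tz": 0, "roll": -0.022}
    - {"gripper": 0.2, "tx": -0.1, "ty": 0.093, "tz": 0, "roll": -0.044}
    - {"gripper": 0.2, "tx": -0.15, "ty": 0.14, "tz": 0, "roll": -0.066}
    - {"gripper": 0.2, "tx": -0.204, "ty": 0.1895, "tz": 0, "roll": -0.0893}
    - {"gripper": 0.2, "tx": -0.204, "ty": 0.1895, "tz": 0, "roll": -0.0893}

```text
t: 8.25
position: [0.445, -0.238, 0.101]
orientation: [0.978, 0.208, -0.0, 0.0]
force: [0.3, -0.6, -0.2]
grip_width: 0.047
grasp_force: 26.1
```

Run:
```python
from h import *
pic,W=wristcloud("w5")
near=np.hypot(W[...,0]-.447,W[...,1]+.235)<.075
for lo,hi in ((.003,.009),(.03,.055),(.08,.13)):
    m=near&(W[...,2]>lo)&(W[...,2]<hi); print(lo,rect(W[m]),m.sum())
part("spacer",[.447,-.235],.07,.14)
s=manip.state();print(s["grasp_force"],s["force"])
plan((.4478,-.234,.045,24.1))
```

```text
0.003 (array([ 473.3, -222.6]), array([70.1, 42.1]), -66.0) 3033
0.03 (array([ 479. , -219.9]), array([71.6, 20.4]), -65.9) 1584
0.08 (array([ 444.9, -237.6]), array([74.7, 66.7]), -65.9) 13242
spacer 0.87 [ 446.4 -235.6] [66.4 48.2] 24.0 z 0.112 11708
26.06983870267868 [ 0.47225337 -0.56308537  0.6408711 ]
from [ 0.4476 -0.234   0.1009] 24.02
tx 0.0005 ty 0.0002 tz 0.1118 roll -0.0009
--
```

View pics/w5.png

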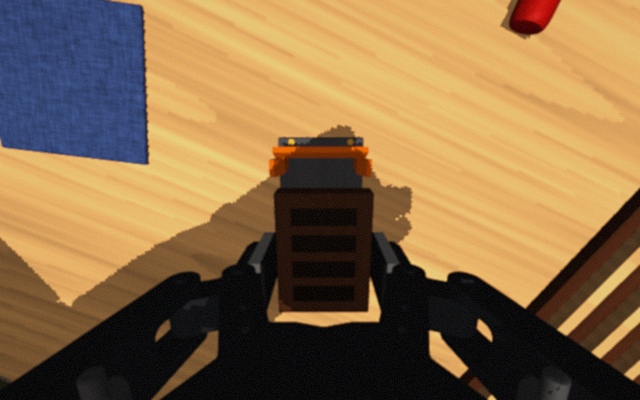

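Spacer held square above the cradle, with the far cradle wall at px (272–370, 150–175). Checking the alignment once more now that the arm has settled.

```bash
cat >> h.py <<'E'
def cradlecheck(target,lo,hi):
    "cradle offset (mm, along tool axes rotated to 24.1 deg) from visible far wall; part centre the same"
    p=manip.state()["position"]; pic,W=wristcloud(); a=np.radians(24.1)
    X=((W-p)[...,0]*np.cos(a)+(W-p)[...,1]*np.sin(a))*1e3; Y=((W-p)[...,1]*np.cos(a)-(W-p)[...,0]*np.sin(a))*1e3
    m=(abs(X)<60)&(abs(Y)<50)&(W[...,2]>.038)&(W[...,2]<.055)&(X>25)
    print("wall X",X[m].min().round(1),X[m].max().round(1),"(45) Y",Y[m].min().round(1),Y[m].max().round(1),m.sum())
    for x in manip.cut_out(target,"wrist")[:1]:
        n=x["region"]&(W[...,2]>lo)&(W[...,2]<hi); print(target,np.percentile(X[n],[.5,99.5]).round(1),np.percentile(Y[n],[.5,99.5]).round(1),rect(W[n]),p)
E
python3 -c "
from h import *
cradlecheck('spacer',.1,.125); cradlecheck('spacer',.1,.125)"
```

```text
wall X 25.0 44.7 (45) Y -35.9 35.9 1240
spacer [-31.8  33.3] [-23.1  23.9] (array([ 447.7, -233.4]), array([66.3, 48. ]), 24.0) [ 0.44755341 -0.23400507  0.10089316]
wall X 25.0 44.0 (45) Y -36.7 35.3 1214
spacer [-31.7  33.2] [-23.   23.9] (array([ 448.1, -232.7]), array([66.4, 48.2]), 24.0) [ 0.44799235 -0.2332289   0.1007535 ]
```

apply_moves:
  targets:
    - {"gripper": 0.2, "tx": -0.002, "ty": 0, "tz": 0.04, "roll": 0}
    - {"gripper": 0.2, "tx": -0.002, "ty": 0, "tz": 0.08, "roll": 0}
    - {"gripper": 0.2, "tx": -0.002, "ty": 0, "tz": 0.1, "roll": 0}
    - {"gripper": 0.2, "tx": -0.002, "ty": 0, "tz": 0.12, "roll": 0}
    - {"gripper": 0.2, "tx": -0.002, "ty": 0, "tz": 0.13, "roll": 0}

```text
t: 9.02
position: [0.4466, -0.2339, 0.0347]
orientation: [0.978, 0.209, -0.0, -0.0]
force: [-0.3, 0.7, -0.7]
grip_width: 0.0476
grasp_force: 26.1
```

apply_moves:
  targets:
    - {"gripper": 0.2, "tx": 0, "ty": 0, "tz": 0.012, "roll": 0}
    - {"gripper": 0.2, "tx": 0, "ty": 0, "tz": 0.024, "roll": 0}
    - {"gripper": 0.2, "tx": 0, "ty": 0, "tz": 0.036, "roll": 0}
    - {"gripper": 0.2, "tx": 0, "ty": 0, "tz": 0.046, "roll": 0}
    - {"gripper": 0.2, "tx": 0, "ty": 0, "tz": 0.05, "roll": 0}

```text
t: 9.43
position: [0.4464, -0.2343, 0.01]
orientation: [0.978, 0.209, -0.0, -0.0]
force: [0.0, -0.3, -0.0]
grip_width: 0.0475
grasp_force: 26.1
```

apply_moves:
  targets:
    - {"gripper": 0.2, "tx": 0, "ty": 0, "tz": 0.002, "roll": 0}
    - {"gripper": 0.2, "tx": 0, "ty": 0, "tz": 0.004, "roll": 0}
    - {"gripper": 0.2, "tx": 0, "ty": 0, "tz": 0.004, "roll": 0}

```text
t: 9.68
position: [0.4467, -0.2344, 0.0087]
orientation: [0.978, 0.209, 0.0, 0.0]
force: [0.0, 0.3, 0.2]
grip_width: 0.0473
grasp_force: 26.1
```

apply_moves:
  targets:
    - {"gripper": 0.2, "tx": 0, "ty": 0, "tz": 0.002, "roll": 0}
    - {"gripper": 0.2, "tx": 0, "ty": 0, "tz": 0.003, "roll": 0}
    - {"gripper": 0.2, "tx": 0, "ty": 0, "tz": 0.003, "roll": 0}

```text
t: 9.93
position: [0.4466, -0.2344, 0.0071]
orientation: [0.978, 0.209, 0.0, 0.0]
force: [-0.6, -0.3, -0.6]
grip_width: 0.0471
grasp_force: 26.1
```

apply_moves:
  targets:
    - {"gripper": 0.2, "tx": 0, "ty": 0, "tz": 0.0015, "roll": 0}
    - {"gripper": 0.2, "tx": 0, "ty": 0, "tz": 0.0015, "roll": 0}

```text
t: 10.1
position: [0.4467, -0.2345, 0.0068]
orientation: [0.978, 0.209, 0.0, 0.0]
force: [-2.6, 1.7, 5.8]
grip_width: 0.0472
grasp_force: 26.7
```

apply_moves:
  targets:
    - {"gripper": -0.2, "tx": 0, "ty": 0, "tz": 0, "roll": 0}
    - {"gripper": -0.4, "tx": 0, "ty": 0, "tz": 0, "roll": 0}
    - {"gripper": -0.5, "tx": 0, "ty": 0, "tz": 0, "roll": 0}
    - {"gripper": -0.5, "tx": 0, "ty": 0, "tz": 0, "roll": 0}

```text
t: 10.43
position: [0.4466, -0.2344, 0.0063]
orientation: [0.978, 0.209, -0.0, -0.0]
force: [-0.7, -0.3, -0.7]
grip_width: 0.0638
grasp_force: 0.0
```

apply_moves:
  targets:
    - {"gripper": -0.5, "tx": 0, "ty": 0, "tz": -0.04, "roll": 0}
    - {"gripper": -0.5, "tx": 0, "ty": 0, "tz": -0.1, "roll": 0}
    - {"gripper": -0.8, "tx": 0, "ty": 0, "tz": -0.17, "roll": 0}
    - {"gripper": -1, "tx": 0, "ty": 0, "tz": -0.23, "roll": 0}
    - {"gripper": -1, "tx": 0, "ty": 0, "tz": -0.23, "roll": 0}

```text
t: 10.85
position: [0.4486, -0.2356, 0.127]
orientation: [0.978, 0.209, 0.003, 0.003]
force: [0.0, -0.2, 1.2]
grip_width: 0.0853
grasp_force: 0.0
```

Run:
```python
from h import *
wristcloud()
cradlecheck("spacer",.01,.025)
part("spacer",[.447,-.234],.013,.024)
plan((.4445,.196,.12,83.3))
```

```text
wall X 25.0 45.4 (45) Y -34.8 36.9 1065
spacer [-32.7  32.5] [-22.3  25. ] (array([ 446.9, -233.9]), array([65.8, 48. ]), 24.0) [ 0.44771851 -0.23508319  0.12412568]
spacer 0.93 [ 445.8 -234.4] [68.  48.1] 24.1 z 0.0177 3880
from [ 0.446  -0.2341  0.12  ] 24.09
tx 0.1161 ty -0.2622 tz 0.0000 roll -0.2193
tx 0.1978 ty -0.2076 tz 0.0000 roll -0.2193
tx 0.2563 ty -0.1286 tz 0.0000 roll -0.2193
--
```

Spacer seated, flat and centred. Now to the tray.

apply_moves:
  targets:
    - {"gripper": -1, "tx": 0.03, "ty": -0.06, "tz": 0, "roll": -0.05}
    - {"gripper": -1, "tx": 0.058, "ty": -0.13, "tz": 0, "roll": -0.1}
    - {"gripper": -1, "tx": 0.087, "ty": -0.2, "tz": 0, "roll": -0.16}
    - {"gripper": -1, "tx": 0.1161, "ty": -0.2622, "tz": 0, "roll": -0.2193}
    - {"gripper": -1, "tx": 0.1161, "ty": -0.2622, "tz": 0, "roll": -0.2193}

```text
t: 11.52
position: [0.4452, -0.0866, 0.1202]
orientation: [0.926, 0.378, -0.001, -0.001]
force: [-0.0, -0.2, -0.1]
grip_width: 0.0858
grasp_force: 0.0
```

apply_moves:
  targets:
    - {"gripper": -1, "tx": 0.05, "ty": -0.05, "tz": 0, "roll": -0.05}
    - {"gripper": -1, "tx": 0.1, "ty": -0.1, "tz": 0, "roll": -0.1}
    - {"gripper": -1, "tx": 0.15, "ty": -0.155, "tz": 0, "roll": -0.16}
    - {"gripper": -1, "tx": 0.1978, "ty": -0.2076, "tz": 0, "roll": -0.2193}
    - {"gripper": -1, "tx": 0.1978, "ty": -0.2076, "tz": 0, "roll": -0.2193}

```text
t: 11.93
position: [0.4447, 0.0566, 0.1204]
orientation: [0.848, 0.531, -0.001, -0.001]
force: [1.0, -0.9, -0.3]
grip_width: 0.0854
grasp_force: 0.0
```

apply_moves:
  targets:
    - {"gripper": -1, "tx": 0.06, "ty": -0.03, "tz": 0, "roll": -0.05}
    - {"gripper": -1, "tx": 0.12, "ty": -0.06, "tz": 0, "roll": -0.1}
    - {"gripper": -1, "tx": 0.19, "ty": -0.095, "tz": 0, "roll": -0.16}
    - {"gripper": -1, "tx": 0.2563, "ty": -0.1286, "tz": 0, "roll": -0.2193}
    - {"gripper": -1, "tx": 0.2563, "ty": -0.1286, "tz": 0, "roll": -0.2193}

```text
t: 12.35
position: [0.4444, 0.2, 0.1204]
orientation: [0.744, 0.668, -0.0, -0.001]
force: [0.1, -0.3, -0.4]
grip_width: 0.0855
grasp_force: 0.0
```

apply_moves:
  targets:
    - {"gripper": -1, "tx": 0, "ty": 0, "tz": 0, "roll": 0}
    - {"gripper": -1, "tx": 0, "ty": 0, "tz": 0, "roll": 0}

```text
t: 12.52
position: [0.4447, 0.1951, 0.1205]
orientation: [0.748, 0.664, -0.001, -0.0]
force: [0.2, -0.8, -0.4]
grip_width: 0.0852
grasp_force: 0.0
```

Run:
```python
from h import *
part("reed_plate",[.4445,.196],.009,.0165)
part("tray",[.4445,.196],.0165,.026)
pic,W=wristcloud("w6"); p=manip.state()["position"]; print(p,yaw())
```

```text
reed_plate 0.6 [444.1 198.6] [66.  48.5] -6.0 z 0.0128 3806
tray 0.75 [444.1 197.5] [84.2 66.6] -6.7 z 0.0196 1570
[0.44517364 0.19480645 0.12132737] 83.19251719190984
```

View pics/w6.png

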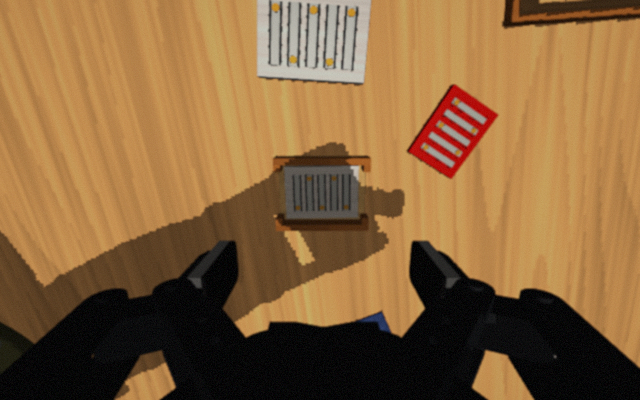

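Plate in the tray at px (285–358, 167–220); the tray's ends face the fingers. The white plate above it and the red one are look-alikes. Going down to it.

apply_moves:
  targets:
    - {"gripper": -1, "tx": 0.007, "ty": -0.003, "tz": 0.03, "roll": -0.005}
    - {"gripper": -1, "tx": 0.007, "ty": -0.003, "tz": 0.08, "roll": -0.005}
    - {"gripper": -1, "tx": 0.007, "ty": -0.003, "tz": 0.13, "roll": -0.005}
    - {"gripper": -1, "tx": 0.007, "ty": -0.003, "tz": 0.16, "roll": -0.005}
    - {"gripper": -0.84, "tx": 0.007, "ty": -0.003, "tz": 0.16, "roll": -0.005}

```text
t: 13.18
position: [0.4425, 0.1983, 0.0387]
orientation: [0.745, 0.667, -0.002, -0.001]
force: [-0.2, 0.4, -0.5]
grip_width: 0.0787
grasp_force: 0.0
```

apply_moves:
  targets:
    - {"gripper": -0.84, "tx": 0, "ty": 0, "tz": 0.02, "roll": 0}
    - {"gripper": -0.84, "tx": 0, "ty": 0, "tz": 0.04, "roll": 0}
    - {"gripper": -0.84, "tx": 0, "ty": 0, "tz": 0.05, "roll": 0}
    - {"gripper": -0.84, "tx": 0, "ty": 0, "tz": 0.05, "roll": 0}

```text
t: 13.52
position: [0.4436, 0.1992, 0.0157]
orientation: [0.745, 0.667, -0.0, -0.0]
force: [0.1, 0.2, -0.3]
grip_width: 0.0783
grasp_force: 0.0
```

Run:
```python
from h import *
part("reed_plate",[.4445,.196],.009,.0165)
s=manip.state();print(s["position"],yaw(),s["force"],s["grip_width"])
```

```text
reed_plate 0.66 [444.  198.3] [66.4 48.6] -6.0 z 0.0128 9537
[0.44408287 0.19941015 0.01662846] 83.75030694428983 [-0.00740227 -0.16814046  0.00985092] 0.0786409573656007
```

apply_moves:
  newtons: 28
  targets:
    - {"gripper": -0.84, "tx": -0.002, "ty": 0, "tz": 0.01, "roll": 0}
    - {"gripper": -0.84, "tx": -0.002, "ty": 0, "tz": 0.02, "roll": 0}
    - {"gripper": -0.84, "tx": -0.002, "ty": 0, "tz": 0.028, "roll": 0}
    - {"gripper": -0.84, "tx": -0.002, "ty": 0, "tz": 0.031, "roll": 0}
    - {"gripper": -0.84, "tx": -0.002, "ty": 0, "tz": 0.031, "roll": 0}

```text
t: 14.03
position: [0.4436, 0.1983, 0.0004]
orientation: [0.745, 0.668, -0.0, -0.0]
force: [-0.2, -0.6, -0.0]
grip_width: 0.0786
grasp_force: 0.0
```

apply_moves:
  targets:
    - {"gripper": -0.7, "tx": 0, "ty": 0, "tz": 0, "roll": 0}
    - {"gripper": -0.6, "tx": 0, "ty": 0, "tz": 0, "roll": 0}
    - {"gripper": -0.5, "tx": 0, "ty": 0, "tz": 0, "roll": 0}
    - {"gripper": -0.2, "tx": 0, "ty": 0, "tz": 0, "roll": 0}
    - {"gripper": -0.2, "tx": 0, "ty": 0, "tz": 0, "roll": 0}

```text
t: 14.45
position: [0.4439, 0.1984, 0.0013]
orientation: [0.745, 0.668, 0.0, 0.0]
force: [-2.0, -1.3, 5.5]
grip_width: 0.0648
grasp_force: 30.1
```

apply_moves:
  targets:
    - {"gripper": -0.2, "tx": 0, "ty": 0, "tz": 0, "roll": 0}
    - {"gripper": -0.2, "tx": 0, "ty": 0, "tz": 0, "roll": 0}

```text
t: 14.62
position: [0.4439, 0.1984, 0.0013]
orientation: [0.745, 0.668, 0.0, 0.0]
force: [-3.3, -1.2, 6.3]
grip_width: 0.0647
grasp_force: 30.1
```

apply_moves:
  targets:
    - {"gripper": -0.2, "tx": 0, "ty": 0, "tz": -0.002, "roll": 0}
    - {"gripper": -0.2, "tx": 0, "ty": 0, "tz": -0.005, "roll": 0}
    - {"gripper": -0.2, "tx": 0, "ty": 0, "tz": -0.01, "roll": 0}
    - {"gripper": -0.2, "tx": 0, "ty": 0, "tz": -0.018, "roll": 0}
    - {"gripper": -0.2, "tx": 0, "ty": 0, "tz": -0.03, "roll": 0}

```text
t: 15.03
position: [0.4436, 0.1983, 0.016]
orientation: [0.745, 0.668, -0.0, -0.0]
force: [-0.6, 1.0, 0.0]
grip_width: 0.0647
grasp_force: 31.3
```

Run:
```python
from h import *
part("reed_plate",[.4445,.196],.018,.05)
s=manip.state();print(s["position"],yaw(),s["force"],s["grip_width"],s["grasp_force"])
p=s["position"]
plan((p[0],p[1],.08,83.7),(.451,-.016,.06,83.7),(.451,-.016,.01,83.7))
```

```text
reed_plate 0.72 [443.6 195.7] [66.1 54.2] -5.9 z 0.0275 11948
[0.44431468 0.19858231 0.01695541] 83.75570379732827 [ 0.71727048 -0.02088923 -1.19614088] 0.06512981185014727 31.29051446914673
from [0.4443 0.1986 0.017 ] 83.76
tx 0.0000 ty 0.0000 tz -0.1261 roll 0.0006
--
tx -0.2126 ty 0.0302 tz 0.0200 roll -0.0000
tx -0.2126 ty 0.0302 tz 0.0200 roll -0.0000
--
tx 0.0000 ty 0.0000 tz 0.1000 roll -0.0000
--
```

apply_moves:
  targets:
    - {"gripper": -0.2, "tx": 0, "ty": 0, "tz": -0.03, "roll": 0}
    - {"gripper": -0.2, "tx": 0, "ty": 0, "tz": -0.06, "roll": 0}
    - {"gripper": -0.2, "tx": 0, "ty": 0, "tz": -0.1, "roll": 0}
    - {"gripper": -0.2, "tx": 0, "ty": 0, "tz": -0.126, "roll": 0}
    - {"gripper": -0.2, "tx": 0, "ty": 0, "tz": -0.126, "roll": 0}

```text
t: 15.55
position: [0.445, 0.1988, 0.0813]
orientation: [0.745, 0.668, 0.002, 0.001]
force: [0.1, 0.7, -1.1]
grip_width: 0.0647
grasp_force: 31.6
```

apply_moves:
  targets:
    - {"gripper": -0.2, "tx": -0.04, "ty": 0.006, "tz": 0.004, "roll": 0}
    - {"gripper": -0.2, "tx": -0.08, "ty": 0.012, "tz": 0.008, "roll": 0}
    - {"gripper": -0.2, "tx": -0.125, "ty": 0.018, "tz": 0.012, "roll": 0}
    - {"gripper": -0.2, "tx": -0.17, "ty": 0.024, "tz": 0.016, "roll": 0}
    - {"gripper": -0.2, "tx": -0.2126, "ty": 0.03, "tz": 0.02, "roll": 0}

```text
t: 15.97
position: [0.4467, 0.09, 0.068]
orientation: [0.745, 0.668, -0.0, -0.0]
force: [0.7, 0.4, -0.0]
grip_width: 0.0647
grasp_force: 31.6
```

apply_moves:
  targets:
    - {"gripper": -0.2, "tx": -0.05, "ty": 0.006, "tz": 0.004, "roll": 0}
    - {"gripper": -0.2, "tx": -0.1, "ty": 0.014, "tz": 0.01, "roll": 0}
    - {"gripper": -0.2, "tx": -0.16, "ty": 0.022, "tz": 0.015, "roll": 0}
    - {"gripper": -0.2, "tx": -0.2126, "ty": 0.03, "tz": 0.02, "roll": 0}
    - {"gripper": -0.2, "tx": -0.2126, "ty": 0.03, "tz": 0.02, "roll": 0}

```text
t: 16.38
position: [0.4501, -0.0194, 0.0577]
orientation: [0.746, 0.666, -0.001, -0.0]
force: [0.4, 1.3, -0.6]
grip_width: 0.0647
grasp_force: 31.6
```

apply_moves:
  targets:
    - {"gripper": -0.2, "tx": 0, "ty": 0, "tz": 0.02, "roll": 0}
    - {"gripper": -0.2, "tx": 0, "ty": 0, "tz": 0.05, "roll": 0}
    - {"gripper": -0.2, "tx": 0, "ty": 0, "tz": 0.08, "roll": 0}
    - {"gripper": -0.2, "tx": 0, "ty": 0, "tz": 0.09, "roll": 0}
    - {"gripper": -0.2, "tx": 0, "ty": 0, "tz": 0.1, "roll": 0}

```text
t: 16.8
position: [0.4499, -0.0155, 0.0077]
orientation: [0.744, 0.668, -0.001, -0.001]
force: [0.3, 0.2, -0.7]
grip_width: 0.0647
grasp_force: 31.6
```

Run:
```python
from h import *
part("reed_plate",[.451,-.016],.008,.05)
s=manip.state();print(s["position"],yaw(),s["force"],s["grip_width"],s["grasp_force"])
```

```text
reed_plate 0.59 [450.1 -15.3] [66.1 48.6] -6.0 z 0.0191 11900
[ 0.45014031 -0.01570265  0.00818868] 83.79518006693391 [ 0.03545994  0.29941058 -0.7790065 ] 0.06461570190579619 31.604372262954712
```

apply_moves:
  targets:
    - {"gripper": -0.2, "tx": 0, "ty": 0, "tz": 0.003, "roll": 0}
    - {"gripper": -0.2, "tx": 0, "ty": 0, "tz": 0.006, "roll": 0}
    - {"gripper": -0.2, "tx": 0, "ty": 0, "tz": 0.009, "roll": 0}
    - {"gripper": -0.2, "tx": 0, "ty": 0, "tz": 0.012, "roll": 0}
    - {"gripper": -0.2, "tx": 0, "ty": 0, "tz": 0.012, "roll": 0}

```text
t: 17.32
position: [0.4505, -0.0162, 0.0028]
orientation: [0.745, 0.668, 0.0, 0.0]
force: [-0.6, 0.1, -0.4]
grip_width: 0.0647
grasp_force: 31.6
```

apply_moves:
  targets:
    - {"gripper": -0.2, "tx": 0, "ty": 0, "tz": 0.002, "roll": 0}
    - {"gripper": -0.2, "tx": 0, "ty": 0, "tz": 0.002, "roll": 0}
    - {"gripper": -0.2, "tx": 0, "ty": 0, "tz": 0.002, "roll": 0}

```text
t: 17.57
position: [0.4505, -0.0162, 0.0019]
orientation: [0.745, 0.668, 0.0, 0.0]
force: [-0.3, -0.0, -0.0]
grip_width: 0.0649
grasp_force: 31.6
```

apply_moves:
  targets:
    - {"gripper": -0.2, "tx": 0, "ty": 0, "tz": 0.0015, "roll": 0}
    - {"gripper": -0.2, "tx": 0, "ty": 0, "tz": 0.0015, "roll": 0}
    - {"gripper": -0.2, "tx": 0, "ty": 0, "tz": 0.0015, "roll": 0}

```text
t: 17.82
position: [0.4505, -0.0162, 0.0011]
orientation: [0.745, 0.668, -0.0, -0.0]
force: [-0.9, 0.1, -1.1]
grip_width: 0.0644
grasp_force: 31.6
```

apply_moves:
  targets:
    - {"gripper": -0.2, "tx": 0, "ty": 0, "tz": 0.0015, "roll": 0}
    - {"gripper": -0.2, "tx": 0, "ty": 0, "tz": 0.0015, "roll": 0}
    - {"gripper": -0.2, "tx": 0, "ty": 0, "tz": 0.0015, "roll": 0}

```text
t: 18.07
position: [0.4505, -0.0162, 0.0004]
orientation: [0.745, 0.668, 0.0, 0.0]
force: [1.3, 0.4, 0.3]
grip_width: 0.065
grasp_force: 31.6
```

apply_moves:
  targets:
    - {"gripper": -0.2, "tx": 0, "ty": 0, "tz": 0.0008, "roll": 0}
    - {"gripper": -0.2, "tx": 0, "ty": 0, "tz": 0.0008, "roll": 0}
    - {"gripper": -0.2, "tx": 0, "ty": 0, "tz": 0.0008, "roll": 0}

```text
t: 18.32
position: [0.4506, -0.0162, 0.0004]
orientation: [0.745, 0.668, 0.0, 0.0]
force: [-3.1, 0.7, 7.6]
grip_width: 0.0646
grasp_force: 32.4
```

apply_moves:
  targets:
    - {"gripper": -0.6, "tx": 0, "ty": 0, "tz": 0, "roll": 0}
    - {"gripper": -0.75, "tx": 0, "ty": 0, "tz": 0, "roll": 0}
    - {"gripper": -0.85, "tx": 0, "ty": 0, "tz": 0, "roll": 0}
    - {"gripper": -0.9, "tx": 0, "ty": 0, "tz": 0, "roll": 0}

```text
t: 18.65
position: [0.4505, -0.0162, -0.0001]
orientation: [0.745, 0.668, 0.0, -0.0]
force: [-0.9, 0.1, 0.0]
grip_width: 0.0808
grasp_force: 0.0
```

apply_moves:
  targets:
    - {"gripper": -0.9, "tx": 0, "ty": 0, "tz": -0.03, "roll": 0}
    - {"gripper": -0.9, "tx": 0, "ty": 0, "tz": -0.08, "roll": 0}
    - {"gripper": -0.9, "tx": 0, "ty": 0, "tz": -0.13, "roll": 0}
    - {"gripper": -0.9, "tx": 0, "ty": 0, "tz": -0.16, "roll": 0.08}
    - {"gripper": -0.9, "tx": 0, "ty": 0, "tz": -0.16, "roll": 0.14}

```text
t: 19.07
position: [0.4519, -0.0164, 0.0829]
orientation: [0.815, 0.579, 0.002, 0.002]
force: [0.2, -0.2, -0.1]
grip_width: 0.0812
grasp_force: 0.0
```

apply_moves:
  targets:
    - {"gripper": -0.9, "tx": 0, "ty": 0, "tz": 0, "roll": 0.4}
    - {"gripper": -0.9, "tx": 0, "ty": 0, "tz": 0, "roll": 0.4}
    - {"gripper": -0.9, "tx": 0, "ty": 0, "tz": 0, "roll": 0.4}
    - {"gripper": -0.9, "tx": 0, "ty": 0, "tz": 0, "roll": 0.4}
    - {"gripper": -0.9, "tx": 0, "ty": 0, "tz": 0, "roll": 0.4}

```text
t: 19.48
position: [0.4504, -0.0162, 0.0799]
orientation: [0.954, 0.301, -0.0, -0.0]
force: [0.0, -0.0, 0.2]
grip_width: 0.081
grasp_force: 0.0
```

apply_moves:
  targets:
    - {"gripper": -0.9, "tx": 0, "ty": 0, "tz": 0, "roll": 0.4}
    - {"gripper": -0.9, "tx": 0, "ty": 0, "tz": 0, "roll": 0.4}
    - {"gripper": -0.9, "tx": 0, "ty": 0, "tz": 0, "roll": 0.4}
    - {"gripper": -0.9, "tx": 0, "ty": 0, "tz": 0, "roll": 0.4}
    - {"gripper": -0.9, "tx": 0, "ty": 0, "tz": 0, "roll": 0.4}

```text
t: 19.9
position: [0.4504, -0.0162, 0.0799]
orientation: [1.0, -0.007, -0.0, -0.0]
force: [-0.4, -0.0, 0.9]
grip_width: 0.0811
grasp_force: 0.0
```

Run:
```python
from h import *
manip.get_image("wrist")
part("reed_plate",[.451,-.016],.008,.02)
part("reed_plate",[.451,-.016],.008,.02)
s=manip.state();print(s["position"],yaw(),s["force"],s["grip_width"],s["joint_pos"][5])
```

```text
reed_plate 0.83 [450.8 -16.4] [66.3 47.8] -6.1 z 0.0119 4999
reed_plate 0.88 [450.8 -16.5] [66.2 48. ] -5.8 z 0.0118 5027
[ 0.45049477 -0.01620364  0.07997281] -0.21574648398072988 [-0.4961899   0.55243821  1.08432984] 0.08119934694848041 1.4572926199217562
```

apply_moves:
  targets:
    - {"gripper": -0.7, "tx": 0, "ty": 0, "tz": 0.04, "roll": 0.064}
    - {"gripper": -0.7, "tx": 0, "ty": 0, "tz": 0.09, "roll": 0.064}
    - {"gripper": -0.7, "tx": 0, "ty": 0, "tz": 0.13, "roll": 0.064}
    - {"gripper": -0.7, "tx": 0, "ty": 0, "tz": 0.147, "roll": 0.064}
    - {"gripper": -0.7, "tx": 0, "ty": 0, "tz": 0.147, "roll": 0.064}

```text
t: 20.57
position: [0.4495, -0.0161, 0.0051]
orientation: [0.999, -0.053, -0.002, -0.0]
force: [0.5, 0.6, -0.3]
grip_width: 0.0725
grasp_force: 0.0
```

apply_moves:
  newtons: 28
  targets:
    - {"gripper": -0.5, "tx": 0, "ty": 0, "tz": 0, "roll": 0}
    - {"gripper": -0.3, "tx": 0, "ty": 0, "tz": 0, "roll": 0}
    - {"gripper": -0.1, "tx": 0, "ty": 0, "tz": 0, "roll": 0}
    - {"gripper": 0.2, "tx": 0, "ty": 0, "tz": 0, "roll": 0}
    - {"gripper": 0.2, "tx": 0, "ty": 0, "tz": 0, "roll": 0}

```text
t: 20.98
position: [0.4512, -0.0163, 0.0078]
orientation: [0.999, -0.054, 0.001, 0.0]
force: [-1.7, 0.3, 8.7]
grip_width: 0.0466
grasp_force: 27.3
```

apply_moves:
  targets:
    - {"gripper": 0.2, "tx": 0, "ty": 0, "tz": 0, "roll": 0}
    - {"gripper": 0.2, "tx": 0, "ty": 0, "tz": 0, "roll": 0}

```text
t: 21.15
position: [0.4513, -0.0163, 0.0079]
orientation: [0.999, -0.054, 0.001, 0.0]
force: [-2.9, 0.1, 9.4]
grip_width: 0.0464
grasp_force: 27.3
```

Run:
```python
from h import *
manip.get_image("wrist")
part("reed_plate",[.451,-.016],.008,.02)
s=manip.state();print(s["position"],yaw(),s["force"],s["grip_width"],s["joint_pos"][5])
```

```text
reed_plate 0.76 [450.8 -15.7] [66.5 48.1] -6.2 z 0.0119 10467
[ 0.45123221 -0.01631358  0.00783597] -6.200171138003371 [-2.94865316 -0.3947579   7.72858327] 0.04613035015085019 1.561755264169605
```

apply_moves:
  targets:
    - {"gripper": 0.2, "tx": 0, "ty": 0, "tz": -0.002, "roll": 0}
    - {"gripper": 0.2, "tx": 0, "ty": 0, "tz": -0.005, "roll": 0}
    - {"gripper": 0.2, "tx": 0, "ty": 0, "tz": -0.01, "roll": 0}
    - {"gripper": 0.2, "tx": 0, "ty": 0, "tz": -0.018, "roll": 0}
    - {"gripper": 0.2, "tx": 0, "ty": 0, "tz": -0.03, "roll": 0}

```text
t: 21.72
position: [0.4503, -0.0162, 0.0218]
orientation: [0.999, -0.054, -0.0, -0.0]
force: [-0.5, -0.1, -0.8]
grip_width: 0.0457
grasp_force: 28.8
```

apply_moves:
  targets:
    - {"gripper": 0.2, "tx": 0, "ty": 0, "tz": 0, "roll": 0}
    - {"gripper": 0.2, "tx": 0, "ty": 0, "tz": 0, "roll": 0}

```text
t: 21.88
position: [0.4507, -0.0162, 0.0219]
orientation: [0.999, -0.054, 0.0, 0.0]
force: [0.1, -0.3, -0.6]
grip_width: 0.0457
grasp_force: 28.8
```

Run:
```python
from h import *
manip.get_image("wrist")
part("reed_plate",[.451,-.016],.015,.06)
s=manip.state();print(s["position"],yaw(),s["force"],s["grip_width"],s["grasp_force"])
p=s["position"]
plan((p[0],p[1],.1,-6.1),(.4473,-.234,.1,24.1))
```

```text
reed_plate 0.8 [449.9 -15.6] [67.1 48.1] -6.1 z 0.0255 10568
[ 0.45040967 -0.01619635  0.02136982] -6.222572454915982 [ 0.66074121 -0.20235914 -1.2107462 ] 0.046128926000264386 28.789275884628296
from [ 0.4504 -0.0162  0.0214] -6.22
tx 0.0000 ty 0.0000 tz -0.1573 roll -0.0014
--
tx 0.0201 ty 0.2169 tz -0.0000 roll -0.1678
tx -0.0371 ty 0.2146 tz -0.0000 roll -0.1678
--
```

apply_moves:
  targets:
    - {"gripper": 0.2, "tx": 0, "ty": 0, "tz": -0.03, "roll": 0}
    - {"gripper": 0.2, "tx": 0, "ty": 0, "tz": -0.07, "roll": 0}
    - {"gripper": 0.2, "tx": 0, "ty": 0, "tz": -0.12, "roll": 0}
    - {"gripper": 0.2, "tx": 0, "ty": 0, "tz": -0.157, "roll": 0}
    - {"gripper": 0.2, "tx": 0, "ty": 0, "tz": -0.157, "roll": 0}

```text
t: 22.45
position: [0.452, -0.0164, 0.103]
orientation: [0.999, -0.054, 0.002, 0.0]
force: [-0.1, 0.2, -0.4]
grip_width: 0.0459
grasp_force: 29.0
```

apply_moves:
  targets:
    - {"gripper": 0.2, "tx": 0.004, "ty": 0.04, "tz": 0, "roll": -0.03}
    - {"gripper": 0.2, "tx": 0.008, "ty": 0.085, "tz": 0, "roll": -0.06}
    - {"gripper": 0.2, "tx": 0.012, "ty": 0.13, "tz": 0, "roll": -0.1}
    - {"gripper": 0.2, "tx": 0.016, "ty": 0.175, "tz": 0, "roll": -0.135}
    - {"gripper": 0.2, "tx": 0.0201, "ty": 0.2169, "tz": 0, "roll": -0.1678}

```text
t: 22.87
position: [0.4483, -0.1262, 0.0992]
orientation: [0.997, 0.079, -0.0, -0.0]
force: [1.0, 0.5, 0.3]
grip_width: 0.0461
grasp_force: 29.0
```

apply_moves:
  targets:
    - {"gripper": 0.2, "tx": -0.01, "ty": 0.05, "tz": 0, "roll": -0.04}
    - {"gripper": 0.2, "tx": -0.018, "ty": 0.1, "tz": 0, "roll": -0.08}
    - {"gripper": 0.2, "tx": -0.028, "ty": 0.16, "tz": 0, "roll": -0.125}
    - {"gripper": 0.2, "tx": -0.0371, "ty": 0.2146, "tz": 0, "roll": -0.1678}
    - {"gripper": 0.2, "tx": -0.0371, "ty": 0.2146, "tz": 0, "roll": -0.1678}

```text
t: 23.28
position: [0.4465, -0.2376, 0.0991]
orientation: [0.978, 0.209, -0.0, 0.0]
force: [0.5, -0.5, -0.6]
grip_width: 0.0462
grasp_force: 29.1
```

apply_moves:
  targets:
    - {"gripper": 0.2, "tx": 0, "ty": 0, "tz": 0, "roll": 0}
    - {"gripper": 0.2, "tx": 0, "ty": 0, "tz": 0, "roll": 0}
    - {"gripper": 0.2, "tx": 0, "ty": 0, "tz": 0, "roll": 0}

```text
t: 23.53
position: [0.4469, -0.2331, 0.0995]
orientation: [0.978, 0.208, -0.0, -0.0]
force: [-0.3, 0.8, -0.6]
grip_width: 0.0464
grasp_force: 29.1
```

```bash
python3 -c "
from h import *
manip.get_image('wrist'); print(yaw())
cradlecheck('reed_plate',.095,.125); cradlecheck('reed_plate',.095,.125)"
```

```text
24.005651023017652
wall X 25.1 44.8 (45) Y -37.1 34.9 1252
reed_plate [-32.4  33. ] [-23.   23.7] (array([ 446.7, -232.8]), array([66.8, 48.1]), 24.3) [ 0.44695908 -0.23309006  0.09973209]
wall X 25.0 44.8 (45) Y -36.8 35.1 1241
reed_plate [-32.6  33. ] [-23.1  24. ] (array([ 446.5, -233.1]), array([67.3, 48.1]), 24.2) [ 0.44707588 -0.23328955  0.09994398]
```

apply_moves:
  targets:
    - {"gripper": 0.2, "tx": -0.001, "ty": 0.0025, "tz": 0.03, "roll": 0}
    - {"gripper": 0.2, "tx": -0.001, "ty": 0.0025, "tz": 0.07, "roll": 0}
    - {"gripper": 0.2, "tx": -0.001, "ty": 0.0025, "tz": 0.1, "roll": 0}
    - {"gripper": 0.2, "tx": -0.001, "ty": 0.0025, "tz": 0.115, "roll": 0}
    - {"gripper": 0.2, "tx": -0.001, "ty": 0.0025, "tz": 0.12, "roll": 0}

```text
t: 24.2
position: [0.4466, -0.2349, 0.0389]
orientation: [0.978, 0.208, -0.001, -0.001]
force: [1.1, 0.2, -0.5]
grip_width: 0.0462
grasp_force: 29.1
```

apply_moves:
  targets:
    - {"gripper": 0.2, "tx": 0, "ty": 0, "tz": 0.008, "roll": 0}
    - {"gripper": 0.2, "tx": 0, "ty": 0, "tz": 0.016, "roll": 0}
    - {"gripper": 0.2, "tx": 0, "ty": 0, "tz": 0.023, "roll": 0}
    - {"gripper": 0.2, "tx": 0, "ty": 0, "tz": 0.028, "roll": 0}
    - {"gripper": 0.2, "tx": 0, "ty": 0, "tz": 0.028, "roll": 0}

```text
t: 24.62
position: [0.4469, -0.2353, 0.0258]
orientation: [0.978, 0.208, -0.0, -0.0]
force: [0.1, 0.3, -1.0]
grip_width: 0.0461
grasp_force: 29.1
```

apply_moves:
  targets:
    - {"gripper": 0.2, "tx": 0, "ty": 0, "tz": 0.002, "roll": 0}
    - {"gripper": 0.2, "tx": 0, "ty": 0, "tz": 0.004, "roll": 0}
    - {"gripper": 0.2, "tx": 0, "ty": 0, "tz": 0.004, "roll": 0}

```text
t: 24.87
position: [0.447, -0.2354, 0.024]
orientation: [0.978, 0.208, 0.0, 0.0]
force: [0.3, 0.0, -0.4]
grip_width: 0.0461
grasp_force: 29.1
```

apply_moves:
  targets:
    - {"gripper": 0.2, "tx": 0, "ty": 0, "tz": 0.002, "roll": 0}
    - {"gripper": 0.2, "tx": 0, "ty": 0, "tz": 0.002, "roll": 0}
    - {"gripper": 0.2, "tx": 0, "ty": 0, "tz": 0.002, "roll": 0}

```text
t: 25.12
position: [0.447, -0.2353, 0.023]
orientation: [0.978, 0.208, 0.0, 0.0]
force: [-0.2, 0.4, 0.5]
grip_width: 0.0457
grasp_force: 29.1
```

apply_moves:
  targets:
    - {"gripper": 0.2, "tx": 0, "ty": 0, "tz": 0.0012, "roll": 0}
    - {"gripper": 0.2, "tx": 0, "ty": 0, "tz": 0.0012, "roll": 0}
    - {"gripper": 0.2, "tx": 0, "ty": 0, "tz": 0.0012, "roll": 0}

```text
t: 25.37
position: [0.447, -0.2354, 0.0224]
orientation: [0.978, 0.208, -0.0, -0.0]
force: [0.1, -0.1, -0.5]
grip_width: 0.0455
grasp_force: 29.1
```

apply_moves:
  targets:
    - {"gripper": 0.2, "tx": 0, "ty": 0, "tz": 0.0012, "roll": 0}
    - {"gripper": 0.2, "tx": 0, "ty": 0, "tz": 0.0012, "roll": 0}
    - {"gripper": 0.2, "tx": 0, "ty": 0, "tz": 0.0012, "roll": 0}

```text
t: 25.62
position: [0.4471, -0.2354, 0.022]
orientation: [0.978, 0.208, 0.0, 0.0]
force: [-1.4, 0.7, 3.2]
grip_width: 0.0463
grasp_force: 29.9
```

Run:
```python
from h import *
part("reed_plate",[.447,-.234],.015,.05)
s=manip.state();print(s["position"],yaw(),s["force"],s["grip_width"],s["grasp_force"])
```

```text
reed_plate 0.72 [ 446.1 -235.7] [69.1 50.7] 23.1 z 0.0259 10708
[ 0.44708534 -0.23540246  0.0219815 ] 23.97887634334768 [-1.88889952  0.63599567  4.36728336] 0.046022351010643475 29.995955228805542
```

Contact, with the plate top at 26 mm as expected. Release, rise and check.

apply_moves:
  targets:
    - {"gripper": -0.2, "tx": 0, "ty": 0, "tz": 0, "roll": 0}
    - {"gripper": -0.35, "tx": 0, "ty": 0, "tz": 0, "roll": 0}
    - {"gripper": -0.5, "tx": 0, "ty": 0, "tz": 0, "roll": 0}
    - {"gripper": -0.5, "tx": 0, "ty": 0, "tz": 0, "roll": 0}

```text
t: 26.05
position: [0.447, -0.2353, 0.0217]
orientation: [0.978, 0.208, -0.0, -0.0]
force: [-0.5, 0.1, -0.2]
grip_width: 0.0642
grasp_force: 0.0
```

apply_moves:
  targets:
    - {"gripper": -0.5, "tx": 0, "ty": 0, "tz": -0.04, "roll": 0}
    - {"gripper": -0.5, "tx": 0, "ty": 0, "tz": -0.1, "roll": 0}
    - {"gripper": -0.8, "tx": 0, "ty": 0, "tz": -0.15, "roll": 0}
    - {"gripper": -1, "tx": 0, "ty": 0, "tz": -0.2, "roll": 0}
    - {"gripper": -1, "tx": 0, "ty": 0, "tz": -0.2, "roll": 0}

```text
t: 26.47
position: [0.4487, -0.2363, 0.1263]
orientation: [0.978, 0.208, 0.002, 0.002]
force: [0.3, 0.6, 0.6]
grip_width: 0.0853
grasp_force: 0.0
```

apply_moves:
  targets:
    - {"gripper": -1, "tx": 0, "ty": 0, "tz": 0, "roll": 0}
    - {"gripper": -1, "tx": 0, "ty": 0, "tz": 0, "roll": 0}

```text
t: 26.63
position: [0.4467, -0.2351, 0.121]
orientation: [0.978, 0.208, -0.0, -0.0]
force: [-0.5, 0.6, 0.1]
grip_width: 0.0851
grasp_force: 0.0
```

Run:
```python
from h import *
wristcloud()
cradlecheck("reed_plate",.02,.032)
part("reed_plate",[.447,-.234],.02,.032)
plan((.6367,-.1405,.12,14.9))
```

```text
wall X 25.5 46.2 (45) Y -35.4 36.4 1084
reed_plate [-32.5  33.3] [-23.8  23.5] (array([ 446. , -235.5]), array([68.3, 48.1]), 24.4) [ 0.44654469 -0.23507352  0.1206631 ]
reed_plate 0.61 [ 445.8 -235.6] [68.8 48.1] 24.2 z 0.0259 4191
from [ 0.4467 -0.2352  0.121 ] 23.98
tx 0.2120 ty -0.0093 tz 0.0010 roll 0.0504
tx 0.2106 ty -0.0261 tz 0.0010 roll 0.0504
--
```

Reed plate seated and flat. Now the frame.

apply_moves:
  targets:
    - {"gripper": -1, "tx": 0.05, "ty": -0.002, "tz": 0, "roll": 0.0125}
    - {"gripper": -1, "tx": 0.1, "ty": -0.005, "tz": 0, "roll": 0.025}
    - {"gripper": -1, "tx": 0.16, "ty": -0.007, "tz": 0, "roll": 0.038}
    - {"gripper": -1, "tx": 0.212, "ty": -0.0093, "tz": 0.001, "roll": 0.0504}

```text
t: 27.22
position: [0.5431, -0.1872, 0.1209]
orientation: [0.986, 0.168, -0.0, -0.0]
force: [0.1, -0.3, -0.2]
grip_width: 0.0855
grasp_force: 0.0
```

apply_moves:
  targets:
    - {"gripper": -1, "tx": 0.06, "ty": -0.006, "tz": 0, "roll": 0.0125}
    - {"gripper": -1, "tx": 0.12, "ty": -0.013, "tz": 0, "roll": 0.025}
    - {"gripper": -1, "tx": 0.17, "ty": -0.02, "tz": 0, "roll": 0.038}
    - {"gripper": -1, "tx": 0.2106, "ty": -0.0261, "tz": 0.001, "roll": 0.0504}
    - {"gripper": -1, "tx": 0.2106, "ty": -0.0261, "tz": 0.001, "roll": 0.0504}

```text
t: 27.63
position: [0.639, -0.1385, 0.1196]
orientation: [0.991, 0.13, -0.0, -0.0]
force: [-1.3, 0.8, -0.0]
grip_width: 0.0855
grasp_force: 0.0
```

apply_moves:
  targets:
    - {"gripper": -1, "tx": 0, "ty": 0, "tz": 0, "roll": 0}
    - {"gripper": -1, "tx": 0, "ty": 0, "tz": 0, "roll": 0}
    - {"gripper": -1, "tx": 0, "ty": 0, "tz": 0, "roll": 0}

```text
t: 27.88
position: [0.6363, -0.1412, 0.1207]
orientation: [0.992, 0.129, -0.0, -0.0]
force: [-0.2, -0.9, 0.3]
grip_width: 0.0853
grasp_force: 0.0
```

Run:
```python
from h import *
wristcloud("w7")
part("frame",[.6367,-.1405],.006,.016)
part("frame",[.6367,-.1405],.006,.016)
s=manip.state();print(s["position"],yaw())
```

```text
frame 0.98 [ 637.8 -139. ] [66.3 48.1] 14.9 z 0.0096 2040
frame 0.58 [ 637.7 -138.9] [66.4 48. ] 15.6 z 0.0095 2047
[ 0.63670364 -0.14102375  0.12099753] 14.875542601771269
```

View pics/w7.png

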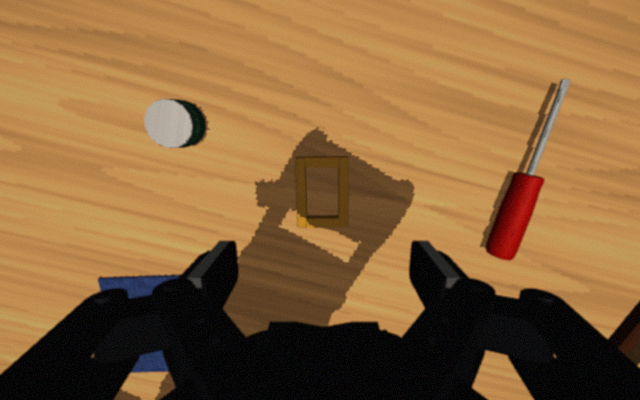

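The frame lies at px (295–349, 156–227), parallel to the fingers. Going down on it.

apply_moves:
  targets:
    - {"gripper": -0.7, "tx": 0.003, "ty": -0.0033, "tz": 0.04, "roll": -0.002}
    - {"gripper": -0.7, "tx": 0.003, "ty": -0.0033, "tz": 0.1, "roll": -0.002}
    - {"gripper": -0.7, "tx": 0.003, "ty": -0.0033, "tz": 0.16, "roll": -0.002}
    - {"gripper": -0.7, "tx": 0.003, "ty": -0.0033, "tz": 0.19, "roll": -0.002}
    - {"gripper": -0.7, "tx": 0.003, "ty": -0.0033, "tz": 0.2, "roll": -0.002}

```text
t: 28.55
position: [0.6366, -0.1385, 0.018]
orientation: [0.991, 0.131, -0.002, -0.001]
force: [0.0, 0.1, -0.4]
grip_width: 0.0727
grasp_force: 0.0
```

apply_moves:
  targets:
    - {"gripper": -0.7, "tx": 0, "ty": 0, "tz": 0.015, "roll": 0}
    - {"gripper": -0.7, "tx": 0, "ty": 0, "tz": 0.028, "roll": 0}
    - {"gripper": -0.7, "tx": 0, "ty": 0, "tz": 0.035, "roll": 0}
    - {"gripper": -0.7, "tx": 0, "ty": 0, "tz": 0.035, "roll": 0}

```text
t: 28.88
position: [0.6381, -0.1387, 0.0034]
orientation: [0.991, 0.131, 0.0, 0.0]
force: [-0.3, -0.7, -0.8]
grip_width: 0.0726
grasp_force: 0.0
```

Run:
```python
from h import *
part("frame",[.6367,-.1405],.006,.016)
s=manip.state();print(s["position"],yaw(),s["grip_width"])
```

```text
frame 0.58 [ 637.8 -138.9] [67. 48.] 15.8 z 0.0096 6216
[ 0.63828133 -0.13880989  0.00403395] 15.084134819443491 0.0723953837288082
```

apply_moves:
  newtons: 40
  targets:
    - {"gripper": -0.5, "tx": 0, "ty": 0, "tz": 0, "roll": 0}
    - {"gripper": -0.3, "tx": 0, "ty": 0, "tz": 0, "roll": 0}
    - {"gripper": -0.1, "tx": 0, "ty": 0, "tz": 0, "roll": 0}
    - {"gripper": 0.2, "tx": 0, "ty": 0, "tz": 0, "roll": 0}
    - {"gripper": 0.2, "tx": 0, "ty": 0, "tz": 0, "roll": 0}

```text
t: 29.4
position: [0.6382, -0.1387, 0.0042]
orientation: [0.991, 0.131, 0.0, 0.0]
force: [-2.6, 0.3, 6.7]
grip_width: 0.046
grasp_force: 40.5
```

apply_moves:
  targets:
    - {"gripper": 0.2, "tx": 0, "ty": 0, "tz": 0, "roll": 0}
    - {"gripper": 0.2, "tx": 0, "ty": 0, "tz": 0, "roll": 0}

```text
t: 29.57
position: [0.6383, -0.1387, 0.0041]
orientation: [0.991, 0.131, 0.0, 0.0]
force: [-1.8, 0.8, 6.0]
grip_width: 0.0464
grasp_force: 40.5
```

apply_moves:
  targets:
    - {"gripper": 0.2, "tx": 0, "ty": 0, "tz": -0.002, "roll": 0}
    - {"gripper": 0.2, "tx": 0, "ty": 0, "tz": -0.005, "roll": 0}
    - {"gripper": 0.2, "tx": 0, "ty": 0, "tz": -0.01, "roll": 0}
    - {"gripper": 0.2, "tx": 0, "ty": 0, "tz": -0.018, "roll": 0}
    - {"gripper": 0.2, "tx": 0, "ty": 0, "tz": -0.03, "roll": 0}

```text
t: 29.98
position: [0.6377, -0.1386, 0.0183]
orientation: [0.991, 0.131, -0.0, -0.0]
force: [0.2, -0.4, -1.6]
grip_width: 0.0466
grasp_force: 41.1
```

apply_moves:
  targets:
    - {"gripper": 0.2, "tx": 0, "ty": 0, "tz": 0, "roll": 0}
    - {"gripper": 0.2, "tx": 0, "ty": 0, "tz": 0, "roll": 0}

```text
t: 30.15
position: [0.6382, -0.1387, 0.0189]
orientation: [0.991, 0.131, 0.0, 0.0]
force: [-0.5, -0.0, -1.3]
grip_width: 0.0463
grasp_force: 41.1
```

Run:
```python
from h import *
part("frame",[.6367,-.1405],.018,.04)
s=manip.state();print(s["position"],yaw(),s["grip_width"],s["grasp_force"])
p=s["position"]
plan((p[0],p[1],.1,15.1),(.4468,-.2347,.1,24.1))
```

```text
frame 0.66 [ 637.4 -138.5] [67.3 48.1] 15.4 z 0.0242 6444
[ 0.63786485 -0.13866173  0.01821329] 15.086698585973037 0.04630532599815061 41.131373047828674
from [ 0.6379 -0.1387  0.0182] 15.09
tx 0.0000 ty 0.0000 tz -0.1636 roll -0.0001
--
tx -0.2095 ty 0.0429 tz -0.0000 roll -0.0500
tx -0.2122 ty 0.0264 tz -0.0000 roll -0.0500
--
```

apply_moves:
  targets:
    - {"gripper": 0.2, "tx": 0, "ty": 0, "tz": -0.03, "roll": 0}
    - {"gripper": 0.2, "tx": 0, "ty": 0, "tz": -0.07, "roll": 0}
    - {"gripper": 0.2, "tx": 0, "ty": 0, "tz": -0.12, "roll": 0}
    - {"gripper": 0.2, "tx": 0, "ty": 0, "tz": -0.163, "roll": 0}
    - {"gripper": 0.2, "tx": 0, "ty": 0, "tz": -0.163, "roll": 0}

```text
t: 30.67
position: [0.6399, -0.1392, 0.1058]
orientation: [0.991, 0.131, 0.004, 0.001]
force: [0.1, 0.6, -0.2]
grip_width: 0.0461
grasp_force: 41.5
```

apply_moves:
  targets:
    - {"gripper": 0.2, "tx": -0.04, "ty": 0.008, "tz": 0, "roll": -0.01}
    - {"gripper": 0.2, "tx": -0.08, "ty": 0.016, "tz": 0, "roll": -0.02}
    - {"gripper": 0.2, "tx": -0.12, "ty": 0.025, "tz": 0, "roll": -0.03}
    - {"gripper": 0.2, "tx": -0.165, "ty": 0.034, "tz": 0, "roll": -0.04}
    - {"gripper": 0.2, "tx": -0.2095, "ty": 0.0429, "tz": 0, "roll": -0.05}

```text
t: 31.08
position: [0.5413, -0.1869, 0.1]
orientation: [0.985, 0.171, -0.0, -0.0]
force: [0.7, -1.0, -1.0]
grip_width: 0.0458
grasp_force: 41.4
```

apply_moves:
  targets:
    - {"gripper": 0.2, "tx": -0.05, "ty": 0.006, "tz": 0, "roll": -0.012}
    - {"gripper": 0.2, "tx": -0.105, "ty": 0.013, "tz": 0, "roll": -0.025}
    - {"gripper": 0.2, "tx": -0.16, "ty": 0.02, "tz": 0, "roll": -0.038}
    - {"gripper": 0.2, "tx": -0.2122, "ty": 0.0264, "tz": 0, "roll": -0.05}
    - {"gripper": 0.2, "tx": -0.2122, "ty": 0.0264, "tz": 0, "roll": -0.05}

```text
t: 31.5
position: [0.4437, -0.2359, 0.0999]
orientation: [0.978, 0.208, -0.001, -0.0]
force: [0.5, 0.9, -1.4]
grip_width: 0.046
grasp_force: 41.4
```

apply_moves:
  targets:
    - {"gripper": 0.2, "tx": 0, "ty": 0, "tz": 0, "roll": 0}
    - {"gripper": 0.2, "tx": 0, "ty": 0, "tz": 0, "roll": 0}
    - {"gripper": 0.2, "tx": 0, "ty": 0, "tz": 0, "roll": 0}

```text
t: 31.75
position: [0.4475, -0.2344, 0.0999]
orientation: [0.978, 0.209, 0.0, 0.0]
force: [0.4, 0.9, -0.4]
grip_width: 0.0463
grasp_force: 41.4
```

```bash
python3 -c "
from h import *
manip.get_image('wrist'); print(yaw())
cradlecheck('frame',.095,.125); cradlecheck('frame',.095,.125)"
```

```text
24.12768992470211
wall X 25.0 44.8 (45) Y -35.8 35.9 1242
frame [-33.1  32.9] [-23.2  24. ] (array([ 446.9, -234.1]), array([67. , 48.1]), 24.6) [ 0.44746698 -0.23427191  0.09979643]
wall X 25.0 45.4 (45) Y -35.9 36.0 1311
frame [-33.2  32.9] [-23.3  24. ] (array([ 446.7, -234.1]), array([67.1, 48.3]), 24.7) [ 0.44728566 -0.23427925  0.09966143]
```

apply_moves:
  targets:
    - {"gripper": 0.2, "tx": 0, "ty": 0.0007, "tz": 0.03, "roll": 0.003}
    - {"gripper": 0.2, "tx": 0, "ty": 0.0007, "tz": 0.06, "roll": 0.003}
    - {"gripper": 0.2, "tx": 0, "ty": 0.0007, "tz": 0.09, "roll": 0.003}
    - {"gripper": 0.2, "tx": 0, "ty": 0.0007, "tz": 0.105, "roll": 0.003}
    - {"gripper": 0.2, "tx": 0, "ty": 0.0007, "tz": 0.11, "roll": 0.003}

```text
t: 32.42
position: [0.4466, -0.2346, 0.0436]
orientation: [0.978, 0.206, -0.001, -0.001]
force: [-0.4, -0.3, -0.8]
grip_width: 0.0465
grasp_force: 41.4
```

apply_moves:
  targets:
    - {"gripper": 0.2, "tx": 0, "ty": 0, "tz": 0.006, "roll": 0}
    - {"gripper": 0.2, "tx": 0, "ty": 0, "tz": 0.012, "roll": 0}
    - {"gripper": 0.2, "tx": 0, "ty": 0, "tz": 0.018, "roll": 0}
    - {"gripper": 0.2, "tx": 0, "ty": 0, "tz": 0.023, "roll": 0}
    - {"gripper": 0.2, "tx": 0, "ty": 0, "tz": 0.023, "roll": 0}

```text
t: 32.83
position: [0.4469, -0.235, 0.0331]
orientation: [0.978, 0.206, -0.0, -0.0]
force: [0.0, -0.6, -1.5]
grip_width: 0.0464
grasp_force: 41.4
```

apply_moves:
  targets:
    - {"gripper": 0.2, "tx": 0, "ty": 0, "tz": 0.002, "roll": 0}
    - {"gripper": 0.2, "tx": 0, "ty": 0, "tz": 0.003, "roll": 0}
    - {"gripper": 0.2, "tx": 0, "ty": 0, "tz": 0.003, "roll": 0}

```text
t: 33.08
position: [0.447, -0.235, 0.0318]
orientation: [0.978, 0.206, 0.0, 0.0]
force: [-0.3, 0.4, -1.9]
grip_width: 0.0462
grasp_force: 41.4
```

apply_moves:
  targets:
    - {"gripper": 0.2, "tx": 0, "ty": 0, "tz": 0.0015, "roll": 0}
    - {"gripper": 0.2, "tx": 0, "ty": 0, "tz": 0.0015, "roll": 0}
    - {"gripper": 0.2, "tx": 0, "ty": 0, "tz": 0.0015, "roll": 0}

```text
t: 33.33
position: [0.447, -0.235, 0.031]
orientation: [0.978, 0.206, -0.0, 0.0]
force: [0.1, -0.3, -1.1]
grip_width: 0.046
grasp_force: 41.4
```

apply_moves:
  targets:
    - {"gripper": 0.2, "tx": 0, "ty": 0, "tz": 0.0015, "roll": 0}
    - {"gripper": 0.2, "tx": 0, "ty": 0, "tz": 0.0015, "roll": 0}
    - {"gripper": 0.2, "tx": 0, "ty": 0, "tz": 0.0015, "roll": 0}

```text
t: 33.58
position: [0.447, -0.235, 0.0302]
orientation: [0.978, 0.206, -0.0, -0.0]
force: [-0.3, -0.5, -1.1]
grip_width: 0.0463
grasp_force: 41.4
```

apply_moves:
  targets:
    - {"gripper": 0.2, "tx": 0, "ty": 0, "tz": 0.001, "roll": 0}
    - {"gripper": 0.2, "tx": 0, "ty": 0, "tz": 0.001, "roll": 0}
    - {"gripper": 0.2, "tx": 0, "ty": 0, "tz": 0.001, "roll": 0}

```text
t: 33.83
position: [0.447, -0.235, 0.0301]
orientation: [0.978, 0.206, 0.0, 0.0]
force: [-2.5, 1.8, 6.6]
grip_width: 0.0459
grasp_force: 42.2
```

Contact at the expected height. Release and back off.

apply_moves:
  targets:
    - {"gripper": -0.2, "tx": 0, "ty": 0, "tz": 0, "roll": 0}
    - {"gripper": -0.35, "tx": 0, "ty": 0, "tz": 0, "roll": 0}
    - {"gripper": -0.5, "tx": 0, "ty": 0, "tz": 0, "roll": 0}
    - {"gripper": -0.5, "tx": 0, "ty": 0, "tz": 0, "roll": 0}

```text
t: 34.17
position: [0.447, -0.235, 0.0297]
orientation: [0.978, 0.206, 0.0, -0.0]
force: [-0.1, 0.0, 1.1]
grip_width: 0.0642
grasp_force: 0.0
```

apply_moves:
  targets:
    - {"gripper": -0.5, "tx": 0, "ty": 0, "tz": -0.04, "roll": 0}
    - {"gripper": -0.5, "tx": 0, "ty": 0, "tz": -0.1, "roll": 0}
    - {"gripper": -0.8, "tx": 0, "ty": 0, "tz": -0.15, "roll": 0}
    - {"gripper": -1, "tx": 0, "ty": 0, "tz": -0.19, "roll": 0}
    - {"gripper": -1, "tx": 0, "ty": 0, "tz": -0.19, "roll": 0}

```text
t: 34.58
position: [0.4484, -0.2358, 0.1287]
orientation: [0.978, 0.206, 0.002, 0.002]
force: [1.1, 0.2, 1.1]
grip_width: 0.0853
grasp_force: 0.0
```

apply_moves:
  targets:
    - {"gripper": -1, "tx": 0, "ty": 0, "tz": 0, "roll": 0}
    - {"gripper": -1, "tx": 0, "ty": 0, "tz": 0, "roll": 0}
    - {"gripper": -1, "tx": 0, "ty": 0, "tz": 0, "roll": 0}

```text
t: 34.83
position: [0.4466, -0.2347, 0.1236]
orientation: [0.978, 0.206, -0.001, -0.001]
force: [-0.3, -0.3, -0.1]
grip_width: 0.0855
grasp_force: 0.0
```

Run:
```python
from h import *
pic,W=wristcloud("w8")
cradlecheck("frame",.03,.04)
part("frame",[.447,-.234],.03,.04); part("reed_plate",[.447,-.234],.02,.03)
cv2.imwrite("pics/w8c.png",cv2.resize(pic[100:280,200:450],None,fx=3,fy=3))
```

```text
wall X 25.4 45.9 (45) Y -35.8 36.3 1032
frame [-32.5  33.1] [-23.8  23.6] (array([ 446. , -235.1]), array([67.8, 48.1]), 24.1) [ 0.44657735 -0.23473486  0.12367025]
frame 0.68 [ 446.9 -234.7] [65.8 48. ] 24.2 z 0.0356 2364
reed_plate 0.82 [ 452.2 -236.5] [57.5 39.1] 24.7 z 0.026 1786
```

View pics/w8c.png

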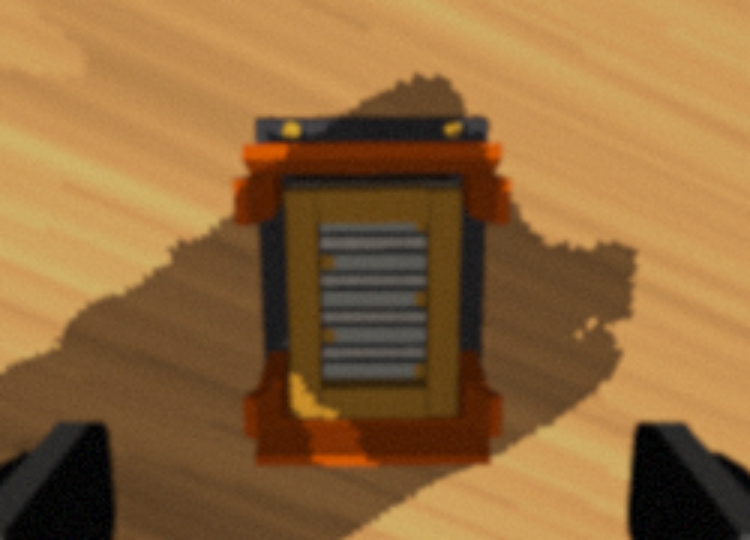

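The frame lies flat over the reed plate (crop px 285–460, 185–415), centred in the cradle with its top at 36 mm. Handing in.

```bash
python3 -c "
from workcell import manip
print(manip.sign_off())"
```

```text
the job is handed in; nothing more can be done
None
```

I built the stack in the cradle in order (spacer, reed plate via the blue pad, brass frame), each part lowered to contact and released, and handed the job in at about 35 s of robot time; the sign-off returned no verdict.

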